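# Walk the heavy little grinder back against its stop

### The job

Move the bench grinder back to its place against the steel stop: it is too heavy to shove straight or to lift, so walk it there on its feet, gently pushing first one and then the other front corner of its tray (never with more than about 2.5 kg of push, which dents the tray, and never letting it swing more than about 20 degrees out of square with the stop). Finish by pressing the corners firmly home, so that the tray's back edge lies flush on both rubber pads between the stop's ears, then let go and leave the other things on the table alone.

Things in the scene. Friction and masses are not known exactly. Their poses are not given: they have to be found in the camera images.
- grinder: 5.2 kg bench grinder: white tray 130 (x) by 250 (y) mm, walls 8 to 36 mm above the table, on 4 rubber feet at x -22 and 28, y +-72 mm; motor and wheels on its rear part (top 121 mm; nothing above the tray within 45 mm of the front wall). Origin: on the table under the tray's centre; +x to its rear wall (towards the stop), +y to its left end. Does not coast. A push over 25 N or a fast bump dents it.
- front_left (a point): Front wall of the tray, (-65, 115, 22) mm on the grinder, 10 mm from its left end. Met slowly (under 10 mm/s) and pushed here, 12 to 18 N swings the left end ahead about a point near the right feet, 190 mm away: the push point sets off about 20 degrees outward of straight ahead and curves in; the right end comes back about a fifth as far. A straight shove at the middle takes 27 to 35 N.
- front_right (a point): The same at the right (-y) end: (-65, -115, 22) mm on the grinder. Pushing here swings the right end ahead.
- rear_left (a point): Point on the tray's rear wall, (65, 95, 22) mm on the grinder, that must come to rest on the left rubber pad.
- rear_right (a point): The same at the right: (65, -95, 22) mm on the grinder.
- stop: Fixed steel angle 326 mm long (y), 45 mm high, with 2 rubber pads 50 mm wide, 6 to 40 mm high, at y +-95 mm. Origin: table height, midway between the pads, in their front plane; +x into the stop, so the grinder is home when both rear points have x = 0 here. Ears at both ends reach 34 mm towards the grinder, inner faces at y +-157 mm. Rigid: force rises at once when the tray meets a pad.
- tissue_box: Cardboard box 115 x 115 x 125 mm, a bystander; origin under its centre.
- mug: White mug, 80 mm across, 95 mm high, handle at its +y, a bystander; origin under its centre.
- rough_stone: Lump of rough brown stone 90 x 70 x 50 mm, a bystander; origin under its centre.
- slab_tray: Empty grey plastic tray 160 x 120 x 35 mm, a bystander; origin under its centre.

How it is judged:
By the outcome, as a careful person would: the job done as asked, in the order asked, and still so for the second after the job is handed in, with the robot touching nothing.
It also fails if it takes over 72 s, if anything falls off the work surface, if the arm or the gripper's body presses on something with over 40 N, if the wrist force passes 120 N, or if a joint passes its speed limit or range.

### The arm

A 6-joint arm with a two-finger parallel gripper is mounted at the origin on the work surface. World frame = base frame: x ahead of the robot, y to its left, z up, the work surface at z = 0. Lengths are in mm, angles in rad, forces in N, time in s.
With the tool pointing down it reaches from about 300 to 875 mm from the base axis. Payload 4.2 kg.
Tool frame: the origin (TCP) lies between the finger pads; the fingertips stand 25 mm ahead of it and the grasp point (between the pads) lies 6 mm ahead of it (r.nose_length is the distance from the TCP to the fingertips, in mm); z points along the fingers, y is the direction in which the jaws open and shut (so a half turn about z gives the same grasp; the last joint's range is limited). The gripper opens to 85 mm and grips with 20 to 120 N. Pads are 22 mm wide; open, the fingers measure 114 mm over their backs; the gripper's body (76 mm by 85 mm) begins 54 mm behind the grasp point. The pads swing forward as they close: fully open they stand 13 mm farther back than shut.
Start: joints at [1.206, 0.32, 1.565, -0, 1.257, -0.02], TCP at [194.356, 541.169, 256.338] pointing down, gripper open.
Joint ranges: [-3.11, 3.11], [-0.84, 2.01], [0.21, 2.61], [-1.34, 4.49], [0.05, 2.63], [-2.56, 2.56]. Speed limits (rad/s): [2.57, 2.57, 3.14, 3.14, 3.14, 3.14].

### API

Orientations are given as a unit quaternion [x, y, z, w].
In Python, from workcell import r gives the robot as it stands.
- The arm moves only by the tool drive_tool, never from a script. Its argument "commands" is a list of rows, each a list of 3 entries, a list of its own where there are three numbers: the turn, a rotation vector about the tool's x, y, z in rad, then the shift along the tool's x, y, z in cm, then the closure, from 0 (fully open) to 1 (shut). In form: [[[rx, ry, rz], [dx, dy, dz], jaw], ...]. A call has 1 to 12 rows; each row is the pose to reach, as a shift and turn from the pose commanded when the call began, along the tool's axes at that moment; what a row does not reach only later rows make up. A row lasts 1/12 s, in which the tool goes at most 41.7 mm and 7.16 degrees, less where a joint would pass 70% of its speed; a pose out of reach is approached as far as the arm can. A call with a gripper value outside its range is refused whole. The fingers move at their own pace and stop on an object; the grip force is fixed at half the most. Time passes only in rows, so rows that repeat a pose let the fingers close. It gives the time, the measured TCP pose, the force and the opening at its end, in the units of the state.
- r.read_state(): the state, without advancing time (a new reading comes with each control period).
- r.capture(name): name is "scene" or "top" or "wrist"; returns the picture (400x640x3 uint8, red, green, blue); there is no depth.
- r.camera_info(name): a dict with "mtx" (3x3 intrinsics, pixels), "dist_coeffs" ([k1, k2, p1, p2, k3] as OpenCV has them; the pictures are not rectified), "xyz" and "rotation" of the camera in the world; the wrist camera has in their place "T_tool_cam" (4x4, takes a point from camera to tool coordinates, whose origin is the TCP and whose axes are the flange's). Camera axes: x right, y up, looking along -z (the intrinsics and any distortion apply to the point x, -y, -z); pixel columns grow to the right and rows downward; lengths in mm; the calibration is good to about 2 mm. A picture is of the moment at which its call begins: read the wrist's pose just before it. camera_info takes no time and is no camera call.
- r.hand_in(): hands the job in, once; it reports no verdict.
The state is a dict: "t": time; "qpos": joint angles; "qvel": joint speeds; "joint_efforts": joint torques, N m; "tcp_pos": TCP position; "ee_rot": TCP orientation; "force": force on the tool from outside, world axes, zero at the start; "ft_torque": the same for the moment, N m; "grip_width": finger opening in mm.
Only numpy, scipy, OpenCV 4.12 (cv2) and the standard library are available. Lean on these libraries where they do the work, as an engineer would, in place of code of your own. Each camera call takes 0.05 s, during which the arm holds its last target.

## Working session

There is one attempt and no reset: what is moved stays moved. The work goes in short steps, Python scripts to look and compute and a tool call to move; the robot and the scene stay as the last step left them, time stands still between calls to the robot, and variables do not carry over. Pictures are saved under pics/ and viewed, and the job is handed in when it is done.

Besides the shell and the picture viewer there is one more tool, called after ">>>" as a command line: name --argument value ..., lists and objects as JSON in quotes. drive_tool: Moves the arm, as the interface text tells. Its arguments: {"type":"object","properties":{"commands":{"type":"array","items":{"type":"array"}}},"required":["commands"]}

```bash
ls; mkdir -p pics; python3 - <<'E'
from workcell import r
import cv2,json
s=r.read_state();print(s)
for n in("scene","top"):
    cv2.imwrite(f"pics/{n}0.png",r.capture(n)[:,:,::-1])
for n in("scene","top","wrist"):
    print(n,r.camera_info(n))
E
```

```text
pics
{'t': 0.0, 'qpos': array([ 1.20599085e+00,  3.20321807e-01,  1.56566451e+00,  1.36544971e-05,
        1.25739783e+00, -2.00047249e-02]), 'qvel': array([-0.0005028 , -0.00105406, -0.00015112,  0.000172  ,  0.00080661,
       -0.00092765]), 'joint_efforts': array([-1.89486673e-03, -4.15526319e+01, -2.34153235e+01, -2.17520906e-04,
        8.46996118e-03,  1.72554877e-05]), 'tcp_pos': array([194.20242796, 540.76212798, 255.47067392]), 'ee_rot': array([ 1.71549642e-01,  9.85175070e-01, -8.77979883e-04, -1.77658575e-04]), 'force': array([0.35226307, 0.88025218, 0.47169884]), 'ft_torque': array([ 0.00266533, -0.0134208 ,  0.01741055]), 'grip_width': 85.3505978354239}
scene {'mtx': array([[435.89799465,   0.        , 314.64096812],
       [  0.        , 435.89799465, 200.1811524 ],
       [  0.        ,   0.        ,   1.        ]]), 'dist_coeffs': array([-0.00981954,  0.        ,  0.        ,  0.        ,  0.        ]), 'xyz': array([1048.84575794, -643.23390188, 1111.41902215]), 'rotation': array([0.29381989, 0.09927673, 0.29486551, 0.90380769])}
top {'mtx': array([[406.04552128,   0
[... 261 characters left out ...]
, 1204.33505137]), 'rotation': array([-0.05894041,  0.04927546,  0.70897962, -0.70103199])}
wrist {'mtx': array([[298.98106314,   0.        , 320.14735688],
       [  0.        , 298.98106314, 197.20862072],
       [  0.        ,   0.        ,   1.        ]]), 'dist_coeffs': array([0.00885701, 0.        , 0.        , 0.        , 0.        ]), 'T_tool_cam': array([[-7.10394540e-04,  9.57322397e-01,  2.89021321e-01,
         7.32622024e+01],
       [ 9.99998747e-01,  2.71112383e-04,  1.55992538e-03,
         1.66091069e+00],
       [ 1.41499424e-03,  2.89022067e-01, -9.57321389e-01,
        -1.18113940e+02],
       [ 0.00000000e+00,  0.00000000e+00,  0.00000000e+00,
         1.00000000e+00]])}
```

View pics/top0.png

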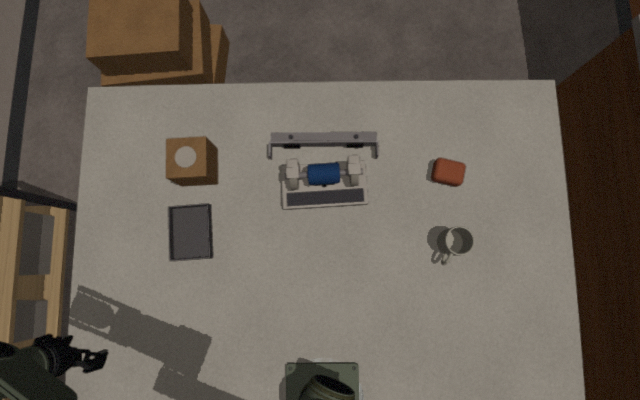

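View pics/scene0.png

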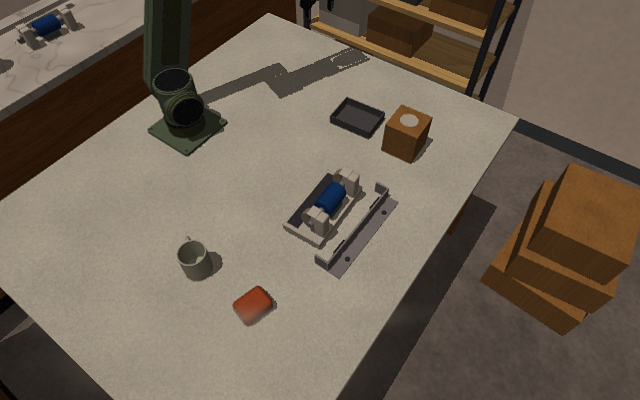

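The top picture shows the grinder's front tray edge from (284,208) to (368,204), with the stop behind it at about (268–378, 132–157). I'll zoom in on that area.

```bash
cat > h.py <<'E'
import numpy as np,cv2
from scipy.spatial.transform import Rotation as R
from workcell import r
def cam(n,st=None):
    c=r.camera_info(n)
    if n=="wrist":
        T=c["T_tool_cam"]; Rt=R.from_quat(st["ee_rot"]).as_matrix()
        return c["mtx"],c["dist_coeffs"],Rt@T[:3,3]+st["tcp_pos"],Rt@T[:3,:3]
    q=np.array(c["rotation"]); return c["mtx"],c["dist_coeffs"],c["xyz"],R.from_quat(q).as_matrix()
F=np.diag([1,-1,-1.])
def p2w(n,px,z,st=None):
    K,d,o,Rc=cam(n,st)
    u=cv2.undistortPoints(np.array(px,float).reshape(-1,1,2),K,d).reshape(-1,2)
    D=(Rc@F@np.c_[u,np.ones(len(u))].T).T
    return o+D*((z-o[2])/D[:,2])[:,None]
def w2p(n,P,st=None):
    K,d,o,Rc=cam(n,st)
    Pc=(F@Rc.T@(np.atleast_2d(P)-o).T).T
    return cv2.projectPoints(Pc,np.zeros(3),np.zeros(3),K,d)[0].reshape(-1,2)
def crop(n,x0,y0,x1,y1,k,out,im=None):
    im=r.capture(n)[:,:,::-1] if im is None else im
    cv2.imwrite(out,cv2.resize(im[y0:y1,x0:x1],None,fx=k,fy=k,interpolation=cv2.INTER_CUBIC))
E
python3 - <<'E'
from h import *
crop("top",260,120,390,215,6,"pics/t1.png",cv2.imread("pics/top0.png"))
print(p2w("top",[(284,208),(368,204),(88,86),(322,362)],0).round())
E
```

```text
[[ 547.  109.    0.]
 [ 556. -142.    0.]
 [ 952.  747.    0.]
 [ 104.   -0.    0.]]
```

View pics/t1.png

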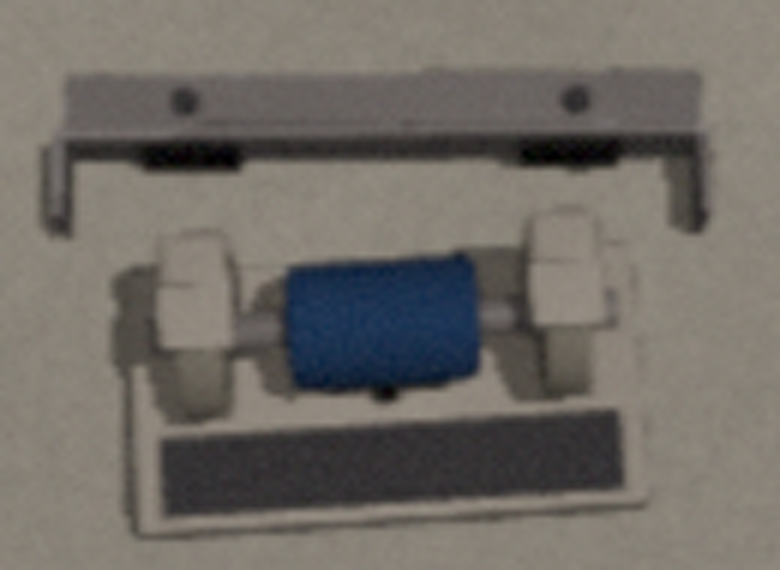

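```bash
cat >> h.py <<'E'
def pose(n,x,y,th,P):
    c,s=np.cos(th),np.sin(th); P=np.atleast_2d(np.array(P,float)); return np.c_[x+c*P[:,0]-s*P[:,1],y+s*P[:,0]+c*P[:,1],P[:,2]]
def loop(pts): return [(pts[i],pts[(i+1)%len(pts)]) for i in range(len(pts))]
def rect(x0,x1,y0,y1,z): return loop([(x0,y0,z),(x1,y0,z),(x1,y1,z),(x0,y1,z)])
GR=rect(-65,65,-125,125,36)+rect(-65,65,-125,125,8)
ST=rect(0,0,70,120,40)+rect(0,0,70,120,6)+rect(0,0,-120,-70,40)+rect(0,0,-120,-70,6)+[((-34,157,45),(8,157,45)),((-34,-157,45),(8,-157,45)),((-34,157,0),(8,157,0)),((-34,-157,0),(8,-157,0))]
def overlay(n,im,g,s,x0,y0,k,out,x1,y1,st=None):
    big=cv2.resize(im[y0:y1,x0:x1],None,fx=k,fy=k,interpolation=cv2.INTER_CUBIC)
    for L,ps,col in((GR,g,(0,0,255)),(ST,s,(0,255,0))):
        for a,b in L:
            p=(w2p(n,pose(n,*ps,[a,b]),st)-[x0,y0]+.5)*k-.5
            cv2.line(big,tuple(int(v) for v in p[0].round()),tuple(int(v) for v in p[1].round()),col,1)
    cv2.imwrite(out,big)
E
python3 - <<'E'
from h import *
f=lambda L:[(260+(x+.5)/6-.5,120+(y+.5)/6-.5) for x,y in L]
print("front tray z36",p2w("top",f([(138,535),(645,505)]),36).round(1))
print("pads z6",p2w("top",f([(145,171),(240,170),(518,166),(618,165)]),6).round(1))
print("ears tip top inner z45",p2w("top",f([(67,230),(672,225)]),45).round(1))
E
```

```text
front tray z36 [[ 540.4  109.5   36. ]
 [ 552.1 -136.1   36. ]]
pads z6 [[ 731.1  110.4    6. ]
 [ 730.9   62.     6. ]
 [ 731.   -79.3    6. ]
 [ 730.9 -130.1    6. ]]
ears tip top inner z45 [[ 690.6  144.3   45. ]
 [ 688.9 -152.2   45. ]]
```

```bash
python3 - <<'E'
from h import *
g=(611.2,-10.5,.0476);s=(731,-9.2,0)
overlay("top",cv2.imread("pics/top0.png"),g,s,260,120,6,"pics/o1.png",390,215)
overlay("scene",cv2.imread("pics/scene0.png"),g,s,270,160,6,"pics/o2.png",403,260)
E
```

```text
(no output)
```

View pics/o1.png

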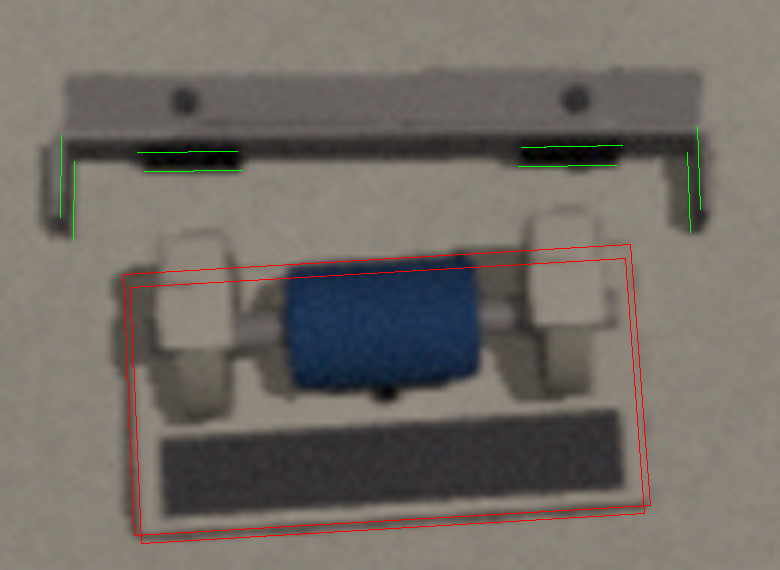

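View pics/o2.png

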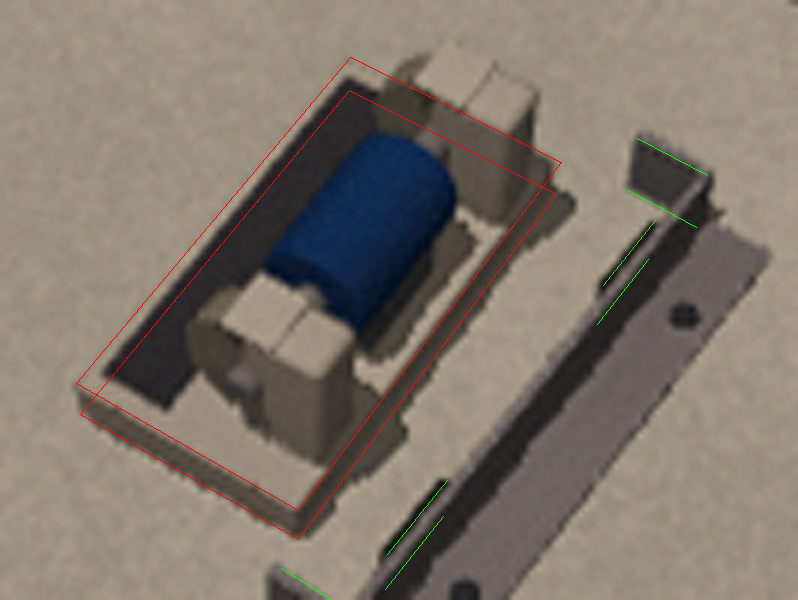

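```bash
cat >> h.py <<'E'
def plan(x,y,z,yaw):
    """tool target: z down, tool x = -world x turned by yaw. prints rotvec(tool), shift cm(tool) from current pose"""
    st=r.read_state(); R0=R.from_quat(st["ee_rot"])
    Rt=R.from_matrix(np.array([[-1,0,0],[0,1,0],[0,0,-1.]])); Rt=R.from_euler('z',yaw)*Rt
    print("t",round(st["t"],2),"tcp",st["tcp_pos"].round(1),"F",st["force"].round(1),"turn",(R0.inv()*Rt).as_rotvec().round(4),"shift cm",(R0.inv().apply(np.array([x,y,z])-st["tcp_pos"])/10).round(3))
def fp(g,P): return pose(0,*g,P)[0].round(1)
E
python3 - <<'E'
from h import *
print(r.nose_length)
g=(611.2,-10.5,.0476)
print(fp(g,(-65,115,22)),fp(g,(-65,-115,22)))
t=fp(g,(-65-11-15,113,0)); print(t)
plan(t[0],t[1],150,.0476); plan(t[0],t[1],36,.0476)
print(p2w("top",[(190,160),(190,232)],30).round())
E
```

```text
25.0
[540.8 101.3  22. ] [ 551.7 -128.5   22. ]
[514.9  98.    0. ]
t 0.1 tcp [194.2 540.8 255.6] F [-0.5  0.3 -0.9] turn [-0.0016 -0.0004 -0.3924] shift cm [-45.148 -30.815  10.605]
t 0.1 tcp [194.2 540.8 255.6] F [-0.5  0.3 -0.9] turn [-0.0016 -0.0004 -0.3924] shift cm [-45.148 -30.796  22.005]
[[692. 390.  30.]
 [476. 381.  30.]]
```

>>> drive_tool --commands '[[[0, 0, -0.39], [-45.1, -30.8, 2], 1], [[0, 0, -0.39], [-45.1, -30.8, 2], 1], [[0, 0, -0.39], [-45.1, -30.8, 2], 1], [[0, 0, -0.39], [-45.1, -30.8, 2], 1], [[0, 0, -0.39], [-45.1, -30.8, 2], 1], [[0, 0, -0.39], [-45.1, -30.8, 2], 1], [[0, 0, -0.39], [-45.1, -30.8, 2], 1], [[0, 0, -0.39], [-45.1, -30.8, 2], 1], [[0, 0, -0.39], [-45.1, -30.8, 2], 1], [[0, 0, -0.39], [-45.1, -30.8, 6], 1], [[0, 0, -0.39], [-45.1, -30.8, 10], 1], [[0, 0, -0.39], [-45.1, -30.8, 12], 1]]'

```text
t: 1.1
tcp_pos: [477.1, 151.6, 187.6]
ee_rot: [-0.022, 1.0, 0.0, 0.002]
force: [0.9, 1.1, 0.4]
grip_width: -0.2
```

```bash
python3 - <<'E'
from h import *
plan(514.9,98,36,.0476)
E
```

```text
t 1.1 tcp [477.1 151.6 187.6] F [0.9 1.1 0.4] turn [ 0.0009  0.004  -0.0034] shift cm [-3.479 -5.538 15.168]
```

>>> drive_tool --commands '[[[0, 0, 0], [0, 0, 0], 1], [[0, 0, 0], [0, 0, 0], 1]]'

```text
t: 1.27
tcp_pos: [474.9, 151.8, 185.3]
ee_rot: [-0.021, 1.0, -0.0, -0.002]
force: [0.1, -0.3, 0.7]
grip_width: 0.0
```

```bash
python3 - <<'E'
from h import *
plan(514.9,98,36,.0476)
E
```

```text
t 1.27 tcp [474.9 151.8 185.3] F [ 0.1 -0.3  0.7] turn [-0.0007 -0.0041 -0.006 ] shift cm [-3.835 -5.535 14.919]
```

>>> drive_tool --commands '[[[0, 0, -0.005], [-1.5, -3, 2], 1], [[0, 0, -0.005], [-3, -5.5, 5], 1], [[0, 0, -0.005], [-3.8, -5.5, 8], 1], [[0, 0, -0.005], [-3.8, -5.5, 11], 1], [[0, 0, -0.005], [-3.8, -5.5, 13.5], 1], [[0, 0, -0.005], [-3.8, -5.5, 14.9], 1], [[0, 0, -0.005], [-3.8, -5.5, 14.9], 1], [[0, 0, -0.005], [-3.8, -5.5, 14.9], 1]]'

```text
t: 1.93
tcp_pos: [515.6, 101.3, 38.3]
ee_rot: [-0.026, 1.0, 0.0, -0.0]
force: [0.3, 0.7, 0.0]
grip_width: -0.5
```

```bash
python3 - <<'E'
from h import *
plan(514.9,98,36,.0476)
crop("top",260,120,390,215,6,"pics/t2.png")
E
```

```text
t 1.93 tcp [515.6 101.3  38.3] F [0.3 0.7 0. ] turn [ 0.0002 -0.0002  0.004 ] shift cm [ 0.084 -0.33   0.23 ]
```

View pics/t2.png

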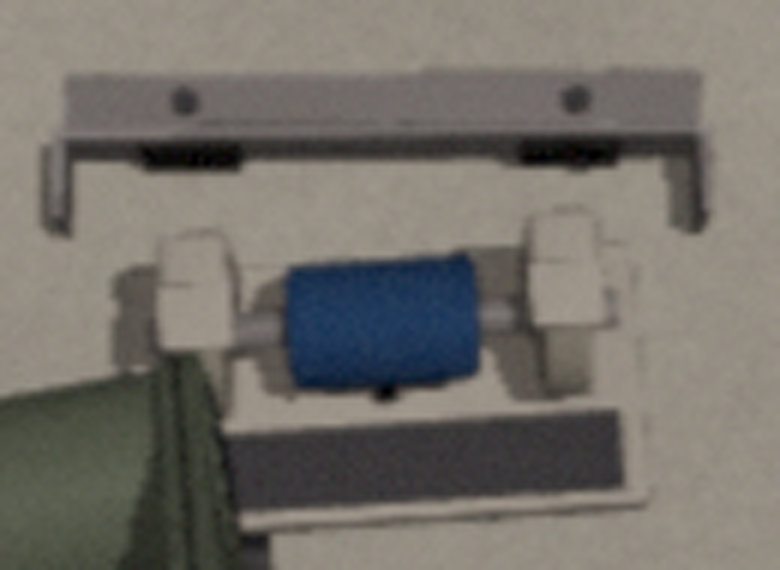

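>>> drive_tool --commands '[[[0, 0, 0], [-0.07, 0, 0.05], 1], [[0, 0, 0], [-0.14, 0, 0.1], 1], [[0, 0, 0], [-0.21, -0.05, 0.15], 1], [[0, 0, 0], [-0.28, -0.1, 0.2], 1], [[0, 0, 0], [-0.35, -0.1, 0.2], 1], [[0, 0, 0], [-0.42, -0.1, 0.2], 1], [[0, 0, 0], [-0.49, -0.1, 0.2], 1], [[0, 0, 0], [-0.56, -0.1, 0.2], 1], [[0, 0, 0], [-0.63, -0.1, 0.2], 1], [[0, 0, 0], [-0.7, -0.1, 0.2], 1], [[0, 0, 0], [-0.77, -0.1, 0.2], 1], [[0, 0, 0], [-0.84, -0.1, 0.2], 1]]'

```text
t: 2.98
tcp_pos: [524.2, 99.7, 36.0]
ee_rot: [-0.025, 1.0, 0.0, 0.0]
force: [-0.1, -0.7, 0.4]
grip_width: 0.1
```

>>> drive_tool --commands '[[[0, 0, 0], [-0.05, 0, 0], 1], [[0, 0, 0], [-0.1, 0, 0], 1], [[0, 0, 0], [-0.15, 0, 0], 1], [[0, 0, 0], [-0.2, 0, 0], 1], [[0, 0, 0], [-0.25, 0, 0], 1], [[0, 0, 0], [-0.3, 0, 0], 1], [[0, 0, 0], [-0.35, 0, 0], 1]]'

```text
t: 3.57
tcp_pos: [527.6, 99.9, 36.0]
ee_rot: [-0.025, 1.0, 0.0, -0.0]
force: [0.3, 0.3, 0.0]
grip_width: -0.0
```

>>> drive_tool --commands '[[[0, 0, 0], [-0.05, 0, 0], 1], [[0, 0, 0], [-0.1, 0, 0], 1], [[0, 0, 0], [-0.15, 0, 0], 1], [[0, 0, 0], [-0.2, 0, 0], 1], [[0, 0, 0], [-0.25, 0, 0], 1], [[0, 0, 0], [-0.3, 0, 0], 1]]'

```text
t: 4.07
tcp_pos: [529.5, 100.0, 35.9]
ee_rot: [-0.025, 1.0, -0.0, -0.001]
force: [-4.7, -0.1, 2.7]
grip_width: 0.2
```

```bash
cat >> h.py <<'E'
def arc(g,side,phi,n,lead=0.0,yawk=1.0):
    """rows for tool moving rigidly with grinder about pivot; phi>0 magnitude; tool yaw taken from state"""
    st=r.read_state(); p=st["tcp_pos"]; R0=R.from_quat(st["ee_rot"])
    pv=pose(0,*g,[(4,-75*side,p[2])])[0]; sg=-side
    print("t",st["t"],"tcp",p.round(1),"F",st["force"].round(1))
    for i in range(1,n+1):
        a=sg*phi*i/n; q=R.from_euler('z',a).apply(p-pv)+pv
        d=R0.inv().apply(q-p)/10
        print([[0,0,round(-a*yawk,3)],[round(d[0],2),round(d[1],2),0],1])
E
python3 - <<'E'
from h import *
arc((611.2,-10.5,.0476),1,.06,12)
E
```

```text
t 4.0667 tcp [529.5 100.   35.9] F [-4.7 -0.1  2.7]
[[0, 0, 0.005], [np.float64(-0.09), np.float64(0.04), 0], 1]
[[0, 0, 0.01], [np.float64(-0.19), np.float64(0.08), 0], 1]
[[0, 0, 0.015], [np.float64(-0.29), np.float64(0.12), 0], 1]
[[0, 0, 0.02], [np.float64(-0.38), np.float64(0.16), 0], 1]
[[0, 0, 0.025], [np.float64(-0.48), np.float64(0.19), 0], 1]
[[0, 0, 0.03], [np.float64(-0.57), np.float64(0.23), 0], 1]
[[0, 0, 0.035], [np.float64(-0.67), np.float64(0.27), 0], 1]
[[0, 0, 0.04], [np.float64(-0.76), np.float64(0.3), 0], 1]
[[0, 0, 0.045], [np.float64(-0.86), np.float64(0.34), 0], 1]
[[0, 0, 0.05], [np.float64(-0.96), np.float64(0.38), 0], 1]
[[0, 0, 0.055], [np.float64(-1.05), np.float64(0.41), 0], 1]
[[0, 0, 0.06], [np.float64(-1.15), np.float64(0.45), 0], 1]
```

>>> drive_tool --commands '[[[0, 0, 0], [-0.06, 0, 0], 1], [[0, 0, 0.005], [-0.12, 0.02, 0], 1], [[0, 0, 0.01], [-0.19, 0.05, 0], 1], [[0, 0, 0.013], [-0.26, 0.07, 0], 1], [[0, 0, 0.016], [-0.33, 0.1, 0], 1], [[0, 0, 0.02], [-0.4, 0.13, 0], 1]]'

```text
t: 4.57
tcp_pos: [529.7, 100.5, 35.6]
ee_rot: [-0.015, 1.0, -0.001, -0.006]
force: [-13.5, -2.9, 9.8]
grip_width: -0.1
```

>>> drive_tool --commands '[[[0, 0, 0], [-0.04, 0.02, -0.05], 1], [[0, 0, 0.004], [-0.08, 0.04, -0.1], 1], [[0, 0, 0.008], [-0.14, 0.06, -0.1], 1], [[0, 0, 0.012], [-0.2, 0.08, -0.1], 1]]'

```text
t: 4.9
tcp_pos: [529.8, 100.7, 35.7]
ee_rot: [-0.009, 1.0, -0.002, -0.008]
force: [-14.3, -3.9, 7.6]
grip_width: 0.1
```

>>> drive_tool --commands '[[[0, 0, 0], [-0.04, 0.01, 0], 1], [[0, 0, 0], [-0.08, 0.02, 0], 1], [[0, 0, 0], [-0.12, 0.03, 0], 1], [[0, 0, 0], [-0.16, 0.04, 0], 1]]'

```text
t: 5.23
tcp_pos: [529.8, 100.7, 35.7]
ee_rot: [-0.009, 1.0, -0.002, -0.009]
force: [-17.1, -5.2, 10.7]
grip_width: -0.3
```

>>> drive_tool --commands '[[[0, 0, 0], [0, 0, -0.1], 1], [[0, 0, 0], [0, 0, -0.2], 1], [[0, 0, 0], [0, 0, -0.2], 1]]'

```text
t: 5.48
tcp_pos: [532.2, 101.7, 36.8]
ee_rot: [-0.009, 1.0, -0.001, -0.007]
force: [-8.4, -0.9, -4.0]
grip_width: -0.0
```

>>> drive_tool --commands '[[[0, 0, 0.0], [-0.06, 0.02, 0], 1], [[0, 0, 0], [-0.12, 0.04, 0], 1], [[0, 0, 0], [-0.18, 0.06, 0], 1], [[0, 0, 0.005], [-0.24, 0.08, 0], 1], [[0, 0, 0.01], [-0.3, 0.1, 0], 1], [[0, 0, 0.015], [-0.37, 0.13, 0], 1]]'

```text
t: 5.98
tcp_pos: [534.5, 103.1, 36.6]
ee_rot: [-0.001, 1.0, -0.001, -0.008]
force: [-12.8, 0.0, -0.7]
grip_width: -0.3
```

>>> drive_tool --commands '[[[0, 0, 0.003], [-0.09, 0.03, 0], 1], [[0, 0, 0.007], [-0.18, 0.06, 0], 1], [[0, 0, 0.011], [-0.27, 0.09, 0], 1], [[0, 0, 0.015], [-0.36, 0.12, 0], 1], [[0, 0, 0.02], [-0.45, 0.15, 0], 1], [[0, 0, 0.025], [-0.54, 0.18, 0], 1], [[0, 0, 0.03], [-0.63, 0.21, 0], 1], [[0, 0, 0.035], [-0.72, 0.24, 0], 1], [[0, 0, 0.04], [-0.81, 0.27, 0], 1], [[0, 0, 0.045], [-0.9, 0.3, 0], 1], [[0, 0, 0.05], [-0.99, 0.32, 0], 1], [[0, 0, 0.055], [-1.08, 0.34, 0], 1]]'

```text
t: 6.98
tcp_pos: [544.1, 107.8, 36.6]
ee_rot: [0.026, 1.0, -0.001, -0.01]
force: [-15.0, 5.7, 1.9]
grip_width: -0.0
```

```bash
python3 - <<'E'
from h import *
arc((611.2,-10.5,.0476),1,.06,6)
crop("top",260,120,390,215,6,"pics/t3.png")
E
```

```text
t 6.9833 tcp [544.1 107.8  36.6] F [-15.    5.7   1.9]
[[0, 0, 0.01], [np.float64(-0.19), np.float64(0.08), 0], 1]
[[0, 0, 0.02], [np.float64(-0.38), np.float64(0.17), 0], 1]
[[0, 0, 0.03], [np.float64(-0.57), np.float64(0.25), 0], 1]
[[0, 0, 0.04], [np.float64(-0.76), np.float64(0.32), 0], 1]
[[0, 0, 0.05], [np.float64(-0.95), np.float64(0.4), 0], 1]
[[0, 0, 0.06], [np.float64(-1.15), np.float64(0.47), 0], 1]
```

View pics/t3.png

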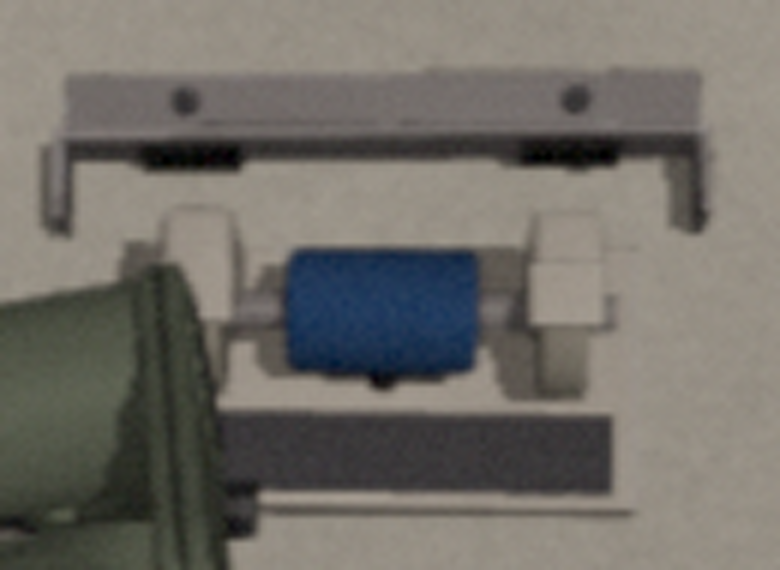

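>>> drive_tool --commands '[[[0, 0, 0], [-0.09, 0.06, 0], 1], [[0, 0, 0], [-0.19, 0.11, 0], 1], [[0, 0, 0], [-0.29, 0.16, 0], 1], [[0, 0, 0], [-0.39, 0.21, 0], 1], [[0, 0, 0], [-0.49, 0.26, 0], 1], [[0, 0, 0.0], [-0.59, 0.3, 0], 1], [[0, 0, 0.005], [-0.69, 0.34, 0], 1], [[0, 0, 0.01], [-0.79, 0.38, 0], 1], [[0, 0, 0.015], [-0.89, 0.42, 0], 1], [[0, 0, 0.02], [-0.99, 0.46, 0], 1], [[0, 0, 0.025], [-1.09, 0.5, 0], 1], [[0, 0, 0.03], [-1.19, 0.54, 0], 1]]'

```text
t: 8.03
tcp_pos: [556.5, 112.9, 36.6]
ee_rot: [0.042, 0.999, -0.001, -0.009]
force: [-15.8, 4.4, 1.9]
grip_width: 0.2
```

>>> drive_tool --commands '[[[0, 0, 0.005], [-0.1, 0.05, 0], 1], [[0, 0, 0.01], [-0.21, 0.1, 0], 1], [[0, 0, 0.015], [-0.32, 0.15, 0], 1], [[0, 0, 0.02], [-0.43, 0.2, 0], 1], [[0, 0, 0.025], [-0.54, 0.24, 0], 1], [[0, 0, 0.03], [-0.65, 0.28, 0], 1], [[0, 0, 0.035], [-0.76, 0.32, 0], 1], [[0, 0, 0.04], [-0.87, 0.36, 0], 1], [[0, 0, 0.045], [-0.98, 0.4, 0], 1], [[0, 0, 0.05], [-1.09, 0.44, 0], 1], [[0, 0, 0.055], [-1.2, 0.47, 0], 1], [[0, 0, 0.06], [-1.3, 0.5, 0], 1]]'

```text
t: 9.03
tcp_pos: [570.2, 117.3, 36.6]
ee_rot: [0.072, 0.997, -0.0, -0.009]
force: [-15.3, 6.6, 1.2]
grip_width: -0.2
```

>>> drive_tool --commands '[[[0, 0, 0], [0.1, 0, 0], 1], [[0, 0, 0], [0.4, 0, 0], 1], [[0, 0, 0], [1.0, 0, 0], 1], [[0, 0, 0], [2.5, 0, 0], 1], [[0, 0, 0.0], [4, 0, -1], 1], [[0, 0, 0.0], [5.5, -2, -2], 1], [[0, 0, 0.0], [6.5, -5, -2], 1], [[0, 0, 0.0], [6.5, -8.5, -2], 1], [[0, 0, 0.0], [6.5, -12, -2], 1], [[0, 0, 0.0], [6.5, -15.5, -2], 1], [[0, 0, 0.0], [6.5, -19, -2], 1], [[0, 0, 0.0], [6.5, -22, -2], 1]]'

```text
t: 10.03
tcp_pos: [483.2, -94.7, 59.6]
ee_rot: [0.071, 0.997, -0.0, 0.002]
force: [0.4, 1.1, -0.1]
grip_width: -0.0
```

```bash
python3 - <<'E'
from h import *
im=r.capture("top")[:,:,::-1].copy(); cv2.imwrite("pics/top4.png",im)
print(r.read_state()["tcp_pos"])
crop("top",255,120,385,215,6,"pics/t4.png",im)
E
```

```text
[482.89558775 -98.4344633   59.68274768]
```

View pics/t4.png

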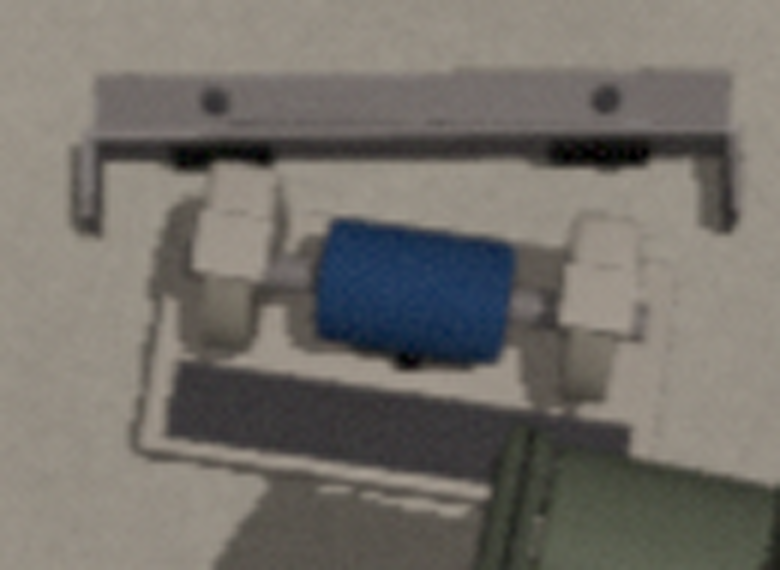

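```bash
cat >> h.py <<'E'
def fromfront(n,L,x0,y0,k,left=True,st=None):
    """L: crop px of tray corner then another point on front top edge (z36)"""
    P=p2w(n,[(x0+(x+.5)/k-.5,y0+(y+.5)/k-.5) for x,y in L],36,st)
    a,b=P[0,:2],P[1,:2]; d=(a-b) if left else (b-a); th=np.arctan2(-d[0],d[1])
    c=a-pose(0,0,0,th,[(-65,125 if left else -125,0)])[0,:2]
    return c[0].round(1),c[1].round(1),th.round(4)
E
python3 - <<'E'
from h import *
g=fromfront("top",[(140,450),(485,496)],255,120,6);print(g)
for P in[(65,95,22),(65,-95,22),(-65,115,22),(-65,-115,22)]:print(fp(g,P))
overlay("top",cv2.imread("pics/top4.png"),g,(731,-9.2,0),255,120,6,"pics/o4.png",385,215)
t=fp(g,(-65-11-14,-113,0));print(t);plan(t[0],t[1],37,g[2])
E
```

```text
(np.float64(628.4), np.float64(-9.7), np.float64(-0.1464))
[706.6  74.8  22. ]
[ 678.8 -113.2   22. ]
[580.9 113.6  22. ]
[ 547.3 -114.    22. ]
[ 522.9 -108.4    0. ]
t 10.08 tcp [482.9 -98.4  59.7] F [ 0.2 -2.6  0.1] turn [-0.0028  0.0038  0.0022] shift cm [-4.093 -0.405  2.285]
```

View pics/o4.png

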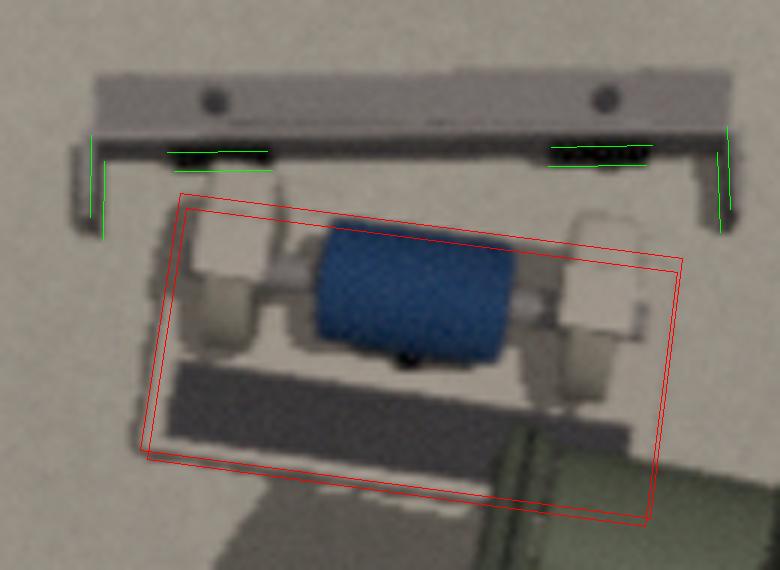

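>>> drive_tool --commands '[[[0, 0, 0], [-0.8, -0.4, 1], 1], [[0, 0, 0], [-1.8, -0.5, 2], 1], [[0, 0, 0], [-2.8, -0.5, 2.2], 1], [[0, 0, 0], [-3.5, -0.5, 2.2], 1], [[0, 0, 0], [-3.8, -0.5, 2.2], 1], [[0, 0, 0], [-3.9, -0.5, 2.2], 1], [[0, 0, 0], [-4.0, -0.5, 2.2], 1]]'

```text
t: 10.67
tcp_pos: [521.8, -102.3, 37.2]
ee_rot: [0.07, 0.998, 0.0, 0.0]
force: [0.4, 0.7, 0.3]
grip_width: -0.2
```

>>> drive_tool --commands '[[[0, 0, 0], [-0.07, 0, 0], 1], [[0, 0, 0], [-0.14, 0, 0], 1], [[0, 0, 0], [-0.21, 0, 0], 1], [[0, 0, 0], [-0.28, 0, 0], 1], [[0, 0, 0], [-0.35, 0, 0], 1], [[0, 0, 0], [-0.42, 0, 0], 1], [[0, 0, 0], [-0.49, 0, 0], 1], [[0, 0, 0], [-0.56, 0, 0], 1], [[0, 0, 0], [-0.63, 0, 0], 1], [[0, 0, 0], [-0.7, 0, 0], 1]]'

```text
t: 11.5
tcp_pos: [528.5, -103.9, 37.0]
ee_rot: [0.071, 0.997, 0.0, 0.0]
force: [0.1, -0.2, 0.2]
grip_width: 0.1
```

>>> drive_tool --commands '[[[0, 0, 0], [-0.06, -0.1, 0], 1], [[0, 0, 0], [-0.12, -0.2, 0], 1], [[0, 0, 0], [-0.18, -0.35, 0], 1], [[0, 0, 0], [-0.24, -0.5, 0], 1], [[0, 0, 0], [-0.3, -0.6, 0], 1], [[0, 0, 0], [-0.36, -0.7, 0], 1], [[0, 0, 0], [-0.43, -0.7, 0], 1], [[0, 0, 0], [-0.5, -0.7, 0], 1], [[0, 0, 0], [-0.57, -0.7, 0], 1], [[0, 0, 0], [-0.64, -0.7, 0], 1], [[0, 0, 0], [-0.71, -0.7, 0], 1], [[0, 0, 0], [-0.78, -0.7, -0.05], 1]]'

```text
t: 12.5
tcp_pos: [533.2, -111.7, 37.1]
ee_rot: [0.071, 0.997, 0.0, -0.002]
force: [-6.1, 0.5, 0.5]
grip_width: 0.0
```

```bash
python3 - <<'E'
from h import *
arc((627,-8.5,-.155),-1,.24,6)
E
```

```text
t 12.5 tcp [ 533.2 -111.7   37.1] F [-6.1  0.5  0.5]
[[0, 0, -0.04], [np.float64(-0.77), np.float64(-0.32), 0], 1]
[[0, 0, -0.08], [np.float64(-1.55), np.float64(-0.6), 0], 1]
[[0, 0, -0.12], [np.float64(-2.34), np.float64(-0.86), 0], 1]
[[0, 0, -0.16], [np.float64(-3.14), np.float64(-1.08), 0], 1]
[[0, 0, -0.2], [np.float64(-3.95), np.float64(-1.28), 0], 1]
[[0, 0, -0.24], [np.float64(-4.76), np.float64(-1.43), 0], 1]
```

>>> drive_tool --commands '[[[0, 0, 0], [-0.06, -0.01, -0.1], 1], [[0, 0, 0], [-0.12, -0.02, -0.15], 1], [[0, 0, 0], [-0.19, -0.04, -0.15], 1], [[0, 0, 0], [-0.26, -0.06, -0.15], 1], [[0, 0, 0], [-0.33, -0.09, -0.15], 1], [[0, 0, 0], [-0.4, -0.12, -0.15], 1], [[0, 0, -0.005], [-0.48, -0.15, -0.15], 1], [[0, 0, -0.01], [-0.56, -0.18, -0.15], 1]]'

```text
t: 13.17
tcp_pos: [533.8, -112.2, 37.3]
ee_rot: [0.066, 0.998, 0.002, -0.008]
force: [-14.1, 6.2, 4.7]
grip_width: 0.0
```

>>> drive_tool --commands '[[[0, 0, 0], [-0.04, -0.02, -0.05], 1], [[0, 0, 0], [-0.09, -0.04, -0.1], 1], [[0, 0, -0.003], [-0.15, -0.06, -0.1], 1], [[0, 0, -0.006], [-0.22, -0.09, -0.1], 1]]'

```text
t: 13.5
tcp_pos: [536.3, -113.9, 37.7]
ee_rot: [0.063, 0.998, 0.002, -0.008]
force: [-12.1, 2.5, -2.0]
grip_width: 0.1
```

>>> drive_tool --commands '[[[0, 0, -0.004], [-0.09, -0.04, 0], 1], [[0, 0, -0.009], [-0.19, -0.08, 0], 1], [[0, 0, -0.014], [-0.29, -0.12, 0], 1], [[0, 0, -0.019], [-0.39, -0.16, 0], 1], [[0, 0, -0.024], [-0.49, -0.2, 0], 1], [[0, 0, -0.029], [-0.59, -0.24, 0], 1], [[0, 0, -0.034], [-0.69, -0.27, 0], 1], [[0, 0, -0.039], [-0.79, -0.31, 0], 1], [[0, 0, -0.044], [-0.89, -0.35, 0], 1], [[0, 0, -0.049], [-0.99, -0.39, 0], 1], [[0, 0, -0.055], [-1.09, -0.43, 0], 1], [[0, 0, -0.06], [-1.19, -0.47, 0], 1]]'

```text
t: 14.5
tcp_pos: [546.2, -120.7, 37.6]
ee_rot: [0.032, 0.999, 0.001, -0.009]
force: [-15.1, -0.1, 0.9]
grip_width: -0.3
```

>>> drive_tool --commands '[[[0, 0, -0.004], [-0.1, -0.04, 0], 1], [[0, 0, -0.009], [-0.2, -0.08, 0], 1], [[0, 0, -0.014], [-0.3, -0.12, 0], 1], [[0, 0, -0.019], [-0.41, -0.15, 0], 1], [[0, 0, -0.024], [-0.52, -0.18, 0], 1], [[0, 0, -0.029], [-0.63, -0.21, 0], 1], [[0, 0, -0.034], [-0.74, -0.25, 0], 1], [[0, 0, -0.039], [-0.85, -0.29, 0], 1], [[0, 0, -0.044], [-0.96, -0.33, 0], 1], [[0, 0, -0.049], [-1.07, -0.37, 0], 1], [[0, 0, -0.055], [-1.18, -0.4, 0], 1], [[0, 0, -0.06], [-1.29, -0.44, 0], 1]]'

```text
t: 15.5
tcp_pos: [558.1, -127.0, 37.6]
ee_rot: [0.002, 1.0, 0.001, -0.01]
force: [-17.0, -5.3, 2.1]
grip_width: 0.4
```

>>> drive_tool --commands '[[[0, 0, -0.004], [-0.1, -0.04, 0], 1], [[0, 0, -0.009], [-0.2, -0.08, 0], 1], [[0, 0, -0.014], [-0.3, -0.12, 0], 1], [[0, 0, -0.019], [-0.41, -0.15, 0], 1], [[0, 0, -0.024], [-0.52, -0.18, 0], 1], [[0, 0, -0.029], [-0.63, -0.21, 0], 1], [[0, 0, -0.034], [-0.74, -0.24, 0], 1], [[0, 0, -0.039], [-0.85, -0.27, 0], 1], [[0, 0, -0.044], [-0.96, -0.3, 0], 1], [[0, 0, -0.049], [-1.07, -0.33, 0], 1], [[0, 0, -0.055], [-1.18, -0.36, 0], 1], [[0, 0, -0.06], [-1.29, -0.39, 0], 1]]'

```text
t: 16.5
tcp_pos: [571.4, -131.9, 37.7]
ee_rot: [-0.028, 1.0, 0.0, -0.009]
force: [-15.9, -6.5, 0.9]
grip_width: 0.0
```

>>> drive_tool --commands '[[[0, 0, -0.004], [-0.1, -0.04, 0], 1], [[0, 0, -0.009], [-0.2, -0.08, 0], 1], [[0, 0, -0.014], [-0.3, -0.12, 0], 1], [[0, 0, -0.019], [-0.4, -0.15, 0], 1], [[0, 0, -0.024], [-0.5, -0.18, 0], 1], [[0, 0, -0.029], [-0.6, -0.21, 0], 1], [[0, 0, -0.034], [-0.7, -0.24, 0], 1]]'

```text
t: 17.08
tcp_pos: [578.8, -134.2, 37.7]
ee_rot: [-0.045, 0.999, 0.0, -0.009]
force: [-16.5, -8.8, 0.3]
grip_width: -0.4
```

>>> drive_tool --commands '[[[0, 0, 0], [0.1, 0, 0], 1], [[0, 0, 0], [0.4, 0, 0], 1], [[0, 0, 0], [1.0, 0, 0], 1], [[0, 0, 0], [2.5, 0, 0], 1], [[0, 0, 0], [4, 0, -1], 1], [[0, 0, 0], [5.5, 2, -2], 1], [[0, 0, 0], [6.0, 5, -2], 1], [[0, 0, 0], [6, 8.5, -2], 1], [[0, 0, 0], [6, 12, -2], 1], [[0, 0, 0], [6, 15.5, -2], 1], [[0, 0, 0], [6, 19, -2], 1], [[0, 0, 0], [6, 22, -2], 1]]'

```text
t: 18.08
tcp_pos: [508.0, 83.2, 60.7]
ee_rot: [-0.044, 0.999, 0.001, 0.002]
force: [-0.1, -0.1, -0.1]
grip_width: -0.1
```

```bash
python3 - <<'E'
from h import *
im=r.capture("top")[:,:,::-1].copy(); cv2.imwrite("pics/top5.png",im)
print(r.read_state()["tcp_pos"])
crop("top",260,110,390,205,6,"pics/t5.png",im)
E
```

```text
[507.6923397   87.11304769  60.76159231]
```

View pics/t5.png

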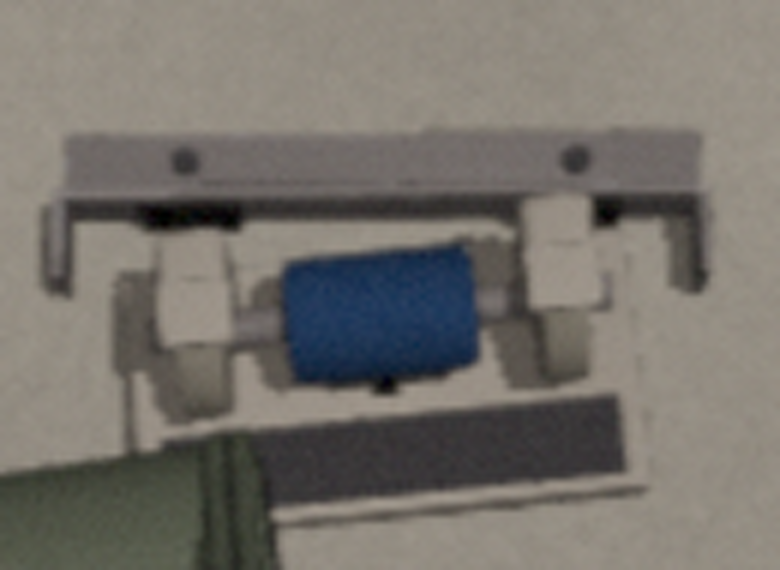

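```bash
python3 - <<'E'
from h import *
g=fromfront("top",[(646,489),(275,522)],260,110,6,False);print(g)
for P in[(65,95,22),(65,-95,22),(-65,115,22),(-65,-115,22)]:print(fp(g,P))
overlay("top",cv2.imread("pics/top5.png"),g,(731,-9.2,0),260,110,6,"pics/o5.png",390,205)
t=fp(g,(-65-11-10,113,0));print(t);plan(t[0],t[1],37.5,g[2])
E
```

```text
(np.float64(644.5), np.float64(-8.0), np.float64(0.0774))
[702.   91.7  22. ]
[716.7 -97.7  22. ]
[570.8 101.6  22. ]
[ 588.6 -127.7   22. ]
[550.  98.   0.]
t 18.13 tcp [507.7  87.1  60.8] F [0.3 3.5 0.5] turn [0.0032 0.0039 0.0133] shift cm [-4.303  0.693  2.345]
```

View pics/o5.png

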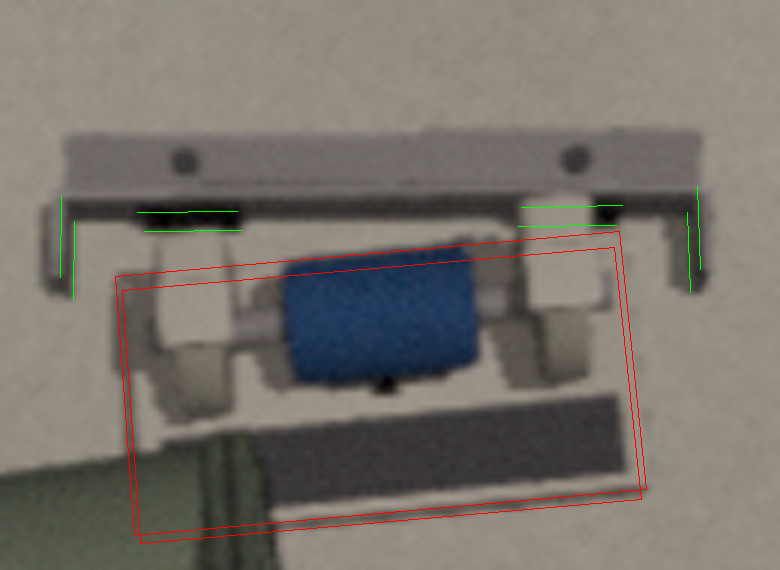

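>>> drive_tool --commands '[[[0, 0, 0], [-0.8, 0.3, 1], 1], [[0, 0, 0], [-1.8, 0.6, 2], 1], [[0, 0, 0.005], [-2.8, 0.6, 2.3], 1], [[0, 0, 0.01], [-3.6, 0.6, 2.3], 1], [[0, 0, 0.01], [-4.0, 0.6, 2.3], 1], [[0, 0, 0.01], [-4.2, 0.6, 2.3], 1], [[0, 0, 0.01], [-4.26, 0.6, 2.3], 1], [[0, 0, 0.01], [-4.32, 0.6, 2.3], 1], [[0, 0, 0.01], [-4.38, 0.6, 2.3], 1], [[0, 0, 0.01], [-4.44, 0.6, 2.3], 1]]'

```text
t: 18.97
tcp_pos: [550.6, 90.5, 37.2]
ee_rot: [-0.039, 0.999, 0.0, 0.0]
force: [0.3, 0.7, 1.1]
grip_width: 0.2
```

>>> drive_tool --commands '[[[0, 0, 0], [-0.07, 0, 0], 1], [[0, 0, 0], [-0.14, 0, 0], 1], [[0, 0, 0], [-0.21, 0, 0], 1], [[0, 0, 0], [-0.28, 0, 0], 1], [[0, 0, 0], [-0.35, 0, 0], 1], [[0, 0, 0], [-0.42, 0, 0], 1], [[0, 0, 0], [-0.49, 0, 0], 1], [[0, 0, 0], [-0.56, 0, 0], 1]]'

```text
t: 19.63
tcp_pos: [556.6, 91.1, 37.0]
ee_rot: [-0.039, 0.999, 0.0, 0.0]
force: [-0.1, -0.1, 0.6]
grip_width: -0.0
```

>>> drive_tool --commands '[[[0, 0, 0], [0, 0.3, 0], 1], [[0, 0, 0], [-0.03, 0.6, 0], 1], [[0, 0, 0], [-0.09, 0.8, 0], 1], [[0, 0, 0], [-0.15, 0.8, 0], 1], [[0, 0, 0], [-0.21, 0.8, -0.05], 1], [[0, 0, 0], [-0.27, 0.8, -0.1], 1], [[0, 0, 0], [-0.33, 0.8, -0.15], 1], [[0, 0, 0], [-0.39, 0.8, -0.2], 1]]'

```text
t: 20.3
tcp_pos: [558.5, 99.2, 38.5]
ee_rot: [-0.039, 0.999, -0.0, -0.002]
force: [-3.6, 0.8, -3.4]
grip_width: -0.1
```

>>> drive_tool --commands '[[[0, 0, 0], [-0.07, 0.01, -0.05], 1], [[0, 0, 0], [-0.14, 0.03, -0.05], 1], [[0, 0, 0], [-0.21, 0.05, -0.05], 1], [[0, 0, 0], [-0.28, 0.07, -0.05], 1], [[0, 0, 0], [-0.35, 0.09, -0.05], 1], [[0, 0, 0.003], [-0.43, 0.12, -0.05], 1], [[0, 0, 0.006], [-0.51, 0.15, -0.05], 1], [[0, 0, 0.01], [-0.59, 0.18, -0.05], 1]]'

```text
t: 20.97
tcp_pos: [559.1, 99.7, 38.5]
ee_rot: [-0.034, 0.999, -0.002, -0.008]
force: [-16.1, -5.5, 6.4]
grip_width: -0.2
```

>>> drive_tool --commands '[[[0, 0, 0.004], [-0.08, 0.04, 0], 1], [[0, 0, 0.009], [-0.17, 0.08, 0], 1], [[0, 0, 0.014], [-0.26, 0.12, 0], 1], [[0, 0, 0.019], [-0.35, 0.15, 0], 1], [[0, 0, 0.024], [-0.45, 0.19, 0], 1], [[0, 0, 0.029], [-0.55, 0.23, 0], 1], [[0, 0, 0.034], [-0.65, 0.26, 0], 1], [[0, 0, 0.039], [-0.75, 0.3, 0], 1]]'

```text
t: 21.63
tcp_pos: [565.1, 103.3, 38.5]
ee_rot: [-0.015, 1.0, -0.002, -0.009]
force: [-17.2, -4.1, 7.7]
grip_width: -0.1
```

>>> drive_tool --commands '[[[0, 0, 0.004], [-0.08, 0.04, -0.05], 1], [[0, 0, 0.009], [-0.17, 0.08, -0.1], 1], [[0, 0, 0.014], [-0.26, 0.12, -0.1], 1], [[0, 0, 0.019], [-0.35, 0.15, -0.1], 1], [[0, 0, 0.024], [-0.45, 0.19, -0.1], 1], [[0, 0, 0.029], [-0.55, 0.23, -0.1], 1], [[0, 0, 0.034], [-0.65, 0.26, -0.1], 1], [[0, 0, 0.039], [-0.75, 0.3, -0.1], 1], [[0, 0, 0.044], [-0.85, 0.34, -0.1], 1], [[0, 0, 0.049], [-0.95, 0.38, -0.1], 1], [[0, 0, 0.054], [-1.05, 0.41, -0.1], 1], [[0, 0, 0.059], [-1.15, 0.45, -0.1], 1]]'

```text
t: 22.63
tcp_pos: [576.7, 109.6, 38.8]
ee_rot: [0.015, 1.0, -0.001, -0.009]
force: [-15.3, 0.7, 3.0]
grip_width: -0.2
```

>>> drive_tool --commands '[[[0, 0, 0.004], [-0.08, 0.04, 0], 1], [[0, 0, 0.009], [-0.16, 0.08, 0], 1], [[0, 0, 0.013], [-0.24, 0.12, 0], 1], [[0, 0, 0.017], [-0.32, 0.15, 0], 1], [[0, 0, 0.021], [-0.4, 0.18, 0], 1], [[0, 0, 0.025], [-0.48, 0.21, 0], 1], [[0, 0, 0.029], [-0.56, 0.24, 0], 1], [[0, 0, 0.033], [-0.64, 0.27, 0], 1]]'

```text
t: 23.3
tcp_pos: [583.0, 112.5, 38.7]
ee_rot: [0.032, 0.999, -0.001, -0.009]
force: [-15.1, 1.9, 3.4]
grip_width: -0.0
```

>>> drive_tool --commands '[[[0, 0, 0.003], [-0.06, 0.02, 0], 1], [[0, 0, 0.006], [-0.12, 0.04, 0], 1], [[0, 0, 0.009], [-0.18, 0.06, 0], 1], [[0, 0, 0.012], [-0.24, 0.08, 0], 1], [[0, 0, 0.015], [-0.3, 0.1, 0], 1], [[0, 0, 0.018], [-0.36, 0.12, 0], 1]]'

```text
t: 23.8
tcp_pos: [586.6, 113.9, 38.8]
ee_rot: [0.041, 0.999, -0.0, -0.009]
force: [-15.6, 4.3, 3.5]
grip_width: 0.0
```

>>> drive_tool --commands '[[[0, 0, 0], [0.1, 0, 0], 1], [[0, 0, 0], [0.4, 0, 0], 1], [[0, 0, 0], [1.0, 0, 0], 1], [[0, 0, 0], [2.5, 0, 0], 1], [[0, 0, 0.0], [4, 0, -1], 1], [[0, 0, 0.0], [5, -2, -2], 1], [[0, 0, 0.0], [5, -5, -2], 1], [[0, 0, 0.0], [5, -8.5, -2], 1], [[0, 0, 0.0], [5, -12, -2], 1], [[0, 0, 0.0], [5, -15.5, -2], 1], [[0, 0, 0.0], [5, -19, -2], 1], [[0, 0, 0.0], [5, -22, -2], 1]]'

```text
t: 24.8
tcp_pos: [527.8, -104.3, 61.5]
ee_rot: [0.041, 0.999, -0.001, 0.002]
force: [1.1, 0.4, -0.4]
grip_width: -0.5
```

```bash
python3 - <<'E'
from h import *
im=r.capture("top")[:,:,::-1].copy(); cv2.imwrite("pics/top6.png",im)
print(r.read_state()["tcp_pos"])
crop("top",260,110,390,205,6,"pics/t6.png",im)
E
```

```text
[ 527.85807056 -108.43603543   61.52006307]
```

View pics/t6.png

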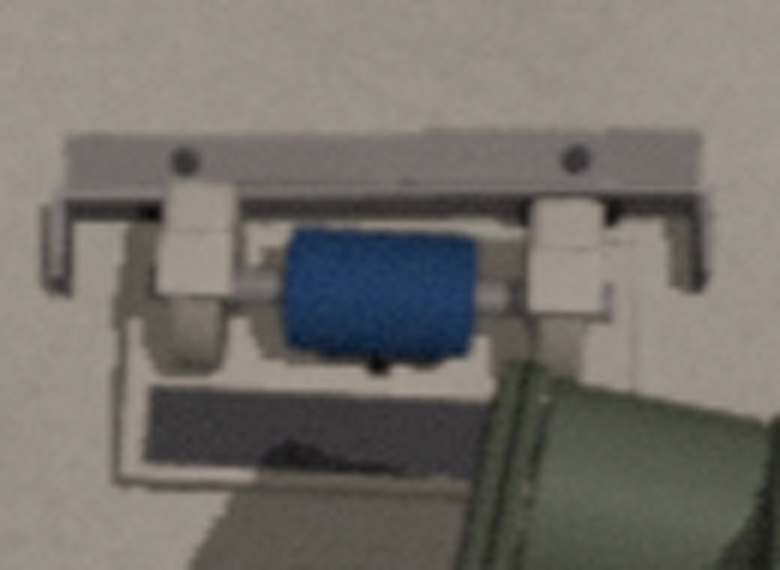

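```bash
python3 - <<'E'
from h import *
g=fromfront("top",[(115,483),(460,494)],260,110,6);print(g)
for P in[(65,95,22),(65,-95,22),(-65,115,22),(-65,-115,22)]:print(fp(g,P))
overlay("top",cv2.imread("pics/top6.png"),g,(731,-9.2,0),260,110,6,"pics/o6.png",390,205)
t=fp(g,(-65-11-10,-113,0));print(t);plan(t[0],t[1],37.5,g[2])
E
```

```text
(np.float64(654.9), np.float64(-6.7), np.float64(-0.0451))
[724.1  85.3  22. ]
[ 715.6 -104.5   22. ]
[595.2 111.1  22. ]
[ 584.8 -118.7   22. ]
[ 563.9 -115.7    0. ]
t 24.85 tcp [ 527.9 -108.4   61.5] F [-0.2 -3.9 -0. ] turn [-0.0035  0.0052 -0.0384] shift cm [-3.639 -0.415  2.423]
```

View pics/o6.png

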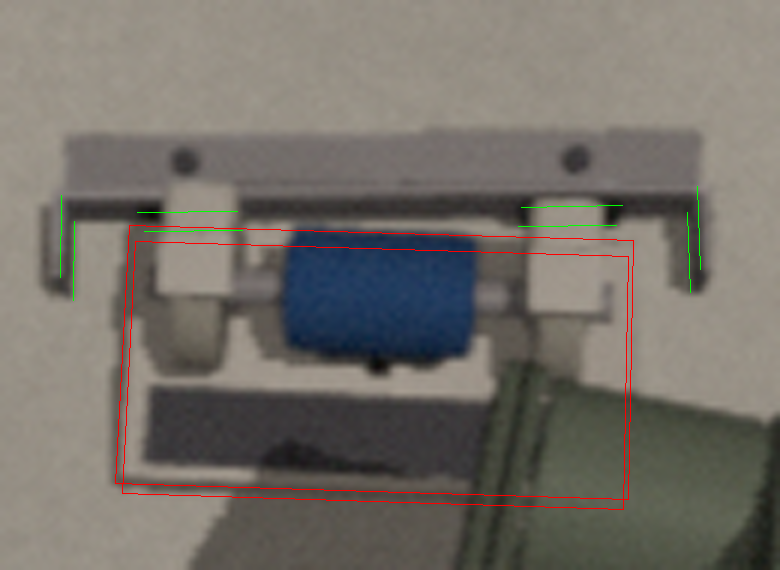

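>>> drive_tool --commands '[[[0, 0, -0.01], [-0.8, -0.3, 1], 1], [[0, 0, -0.02], [-1.6, -0.5, 2], 1], [[0, 0, -0.025], [-2.3, -0.5, 2.4], 1], [[0, 0, -0.025], [-2.8, -0.5, 2.4], 1], [[0, 0, -0.025], [-3.0, -0.5, 2.4], 1], [[0, 0, -0.025], [-3.2, -0.5, 2.4], 1], [[0, 0, -0.025], [-3.26, -0.5, 2.4], 1], [[0, 0, -0.025], [-3.32, -0.5, 2.4], 1]]'

```text
t: 25.52
tcp_pos: [559.5, -108.9, 36.7]
ee_rot: [0.027, 1.0, 0.0, 0.0]
force: [-0.8, 0.5, -1.3]
grip_width: -0.1
```

>>> drive_tool --commands '[[[0, 0, 0], [-0.07, 0, 0], 1], [[0, 0, 0], [-0.14, 0, 0], 1], [[0, 0, 0], [-0.21, 0, 0], 1], [[0, 0, 0], [-0.28, 0, 0], 1], [[0, 0, 0], [-0.35, 0, 0], 1], [[0, 0, 0], [-0.42, 0, 0], 1], [[0, 0, 0], [-0.49, 0, -0.05], 1], [[0, 0, 0], [-0.56, 0, -0.1], 1]]'

```text
t: 26.18
tcp_pos: [565.0, -109.8, 37.5]
ee_rot: [0.028, 1.0, 0.0, -0.0]
force: [-0.3, -0.2, -0.4]
grip_width: -0.2
```

>>> drive_tool --commands '[[[0, 0, 0], [-0.05, -0.15, 0], 1], [[0, 0, 0], [-0.1, -0.3, 0], 1], [[0, 0, 0], [-0.16, -0.45, 0], 1], [[0, 0, 0], [-0.22, -0.6, 0], 1], [[0, 0, 0], [-0.28, -0.7, 0], 1], [[0, 0, 0], [-0.34, -0.7, 0], 1], [[0, 0, 0], [-0.4, -0.7, -0.05], 1], [[0, 0, 0], [-0.46, -0.7, -0.1], 1], [[0, 0, 0], [-0.52, -0.7, -0.1], 1], [[0, 0, 0], [-0.58, -0.7, -0.1], 1]]'

```text
t: 27.02
tcp_pos: [570.5, -117.0, 38.6]
ee_rot: [0.028, 1.0, 0.0, 0.0]
force: [0.5, 1.0, 0.0]
grip_width: 0.3
```

>>> drive_tool --commands '[[[0, 0, 0], [-0.06, 0, 0], 1], [[0, 0, 0], [-0.12, 0, 0], 1], [[0, 0, 0], [-0.18, 0, 0], 1], [[0, 0, 0], [-0.24, 0, -0.05], 1], [[0, 0, 0], [-0.31, 0, -0.1], 1], [[0, 0, 0], [-0.38, -0.02, -0.1], 1], [[0, 0, 0], [-0.45, -0.04, -0.1], 1]]'

```text
t: 27.6
tcp_pos: [572.3, -117.1, 38.9]
ee_rot: [0.028, 1.0, 0.001, -0.003]
force: [-7.1, 1.8, 1.6]
grip_width: -0.0
```

>>> drive_tool --commands '[[[0, 0, 0], [-0.07, -0.02, -0.05], 1], [[0, 0, 0], [-0.14, -0.04, -0.1], 1], [[0, 0, 0], [-0.21, -0.06, -0.1], 1], [[0, 0, -0.003], [-0.28, -0.09, -0.1], 1], [[0, 0, -0.006], [-0.36, -0.12, -0.1], 1], [[0, 0, -0.01], [-0.44, -0.15, -0.1], 1], [[0, 0, -0.014], [-0.52, -0.19, -0.1], 1], [[0, 0, -0.018], [-0.61, -0.22, -0.1], 1]]'

```text
t: 28.27
tcp_pos: [573.6, -118.0, 38.9]
ee_rot: [0.019, 1.0, 0.002, -0.009]
force: [-15.2, 5.1, 5.0]
grip_width: 0.1
```

>>> drive_tool --commands '[[[0, 0, -0.004], [-0.08, -0.04, -0.05], 1], [[0, 0, -0.009], [-0.16, -0.08, -0.05], 1], [[0, 0, -0.014], [-0.25, -0.12, -0.05], 1], [[0, 0, -0.019], [-0.34, -0.15, -0.05], 1], [[0, 0, -0.023], [-0.43, -0.18, -0.05], 1], [[0, 0, -0.027], [-0.52, -0.21, -0.05], 1], [[0, 0, -0.031], [-0.61, -0.25, -0.05], 1], [[0, 0, -0.035], [-0.7, -0.28, -0.05], 1]]'

```text
t: 28.93
tcp_pos: [580.3, -122.0, 39.1]
ee_rot: [0.001, 1.0, 0.002, -0.009]
force: [-14.6, 1.0, 3.8]
grip_width: -0.0
```

>>> drive_tool --commands '[[[0, 0, -0.004], [-0.08, -0.03, 0], 1], [[0, 0, -0.008], [-0.16, -0.06, 0], 1], [[0, 0, -0.012], [-0.24, -0.09, 0], 1], [[0, 0, -0.016], [-0.32, -0.12, 0], 1], [[0, 0, -0.02], [-0.4, -0.15, 0], 1], [[0, 0, -0.024], [-0.47, -0.18, 0], 1]]'

```text
t: 29.43
tcp_pos: [584.7, -124.3, 39.1]
ee_rot: [-0.011, 1.0, 0.001, -0.009]
force: [-15.0, -0.4, 4.0]
grip_width: -0.2
```

>>> drive_tool --commands '[[[0, 0, -0.002], [-0.05, -0.02, 0], 1], [[0, 0, -0.004], [-0.1, -0.04, 0], 1], [[0, 0, -0.006], [-0.15, -0.06, 0], 1], [[0, 0, -0.008], [-0.2, -0.08, 0], 1]]'

```text
t: 29.77
tcp_pos: [586.6, -125.3, 39.1]
ee_rot: [-0.015, 1.0, 0.001, -0.009]
force: [-16.1, -1.2, 3.0]
grip_width: 0.1
```

>>> drive_tool --commands '[[[0, 0, -0.002], [-0.04, -0.01, 0], 1], [[0, 0, -0.004], [-0.08, -0.02, 0], 1], [[0, 0, -0.006], [-0.12, -0.04, 0], 1]]'

```text
t: 30.02
tcp_pos: [587.8, -125.8, 39.1]
ee_rot: [-0.018, 1.0, 0.001, -0.009]
force: [-16.0, -1.6, 3.4]
grip_width: -0.1
```

>>> drive_tool --commands '[[[0, 0, 0], [0.1, 0, 0], 1], [[0, 0, 0], [0.4, 0, 0], 1], [[0, 0, 0], [1.0, 0, 0], 1], [[0, 0, 0], [2.5, 0, 0], 1], [[0, 0, 0], [4, 0, -1], 1], [[0, 0, 0], [5, 2, -2], 1], [[0, 0, 0], [5, 5, -2], 1], [[0, 0, 0], [5, 8.5, -2], 1], [[0, 0, 0], [5, 12, -2], 1], [[0, 0, 0], [5, 15.5, -2], 1], [[0, 0, 0], [5, 19, -2], 1], [[0, 0, 0], [5, 22, -2], 1]]'

```text
t: 31.02
tcp_pos: [539.0, 94.2, 61.9]
ee_rot: [-0.018, 1.0, 0.001, 0.002]
force: [-0.1, -0.2, 0.0]
grip_width: 0.2
```

```bash
python3 - <<'E'
from h import *
im=r.capture("top")[:,:,::-1].copy(); cv2.imwrite("pics/top7.png",im)
print(r.read_state()["tcp_pos"])
crop("top",260,110,390,205,6,"pics/t7.png",im)
E
```

```text
[539.07185529  98.36884947  61.92817634]
```

View pics/t7.png

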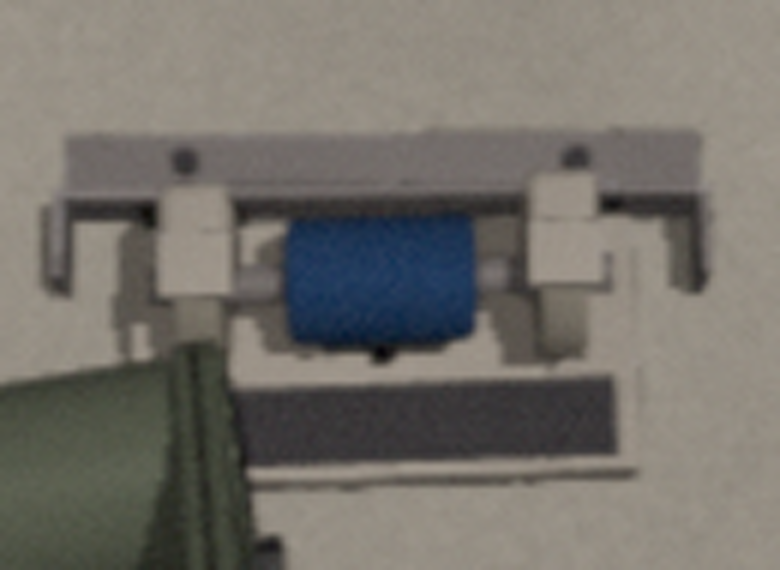

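```bash
python3 - <<'E'
from h import *
g=fromfront("top",[(636,472),(252,484)],260,110,6,False);print(g)
for P in[(65,95,22),(65,-95,22),(-65,115,22),(-65,-115,22)]:print(fp(g,P))
t=fp(g,(-65-11-10,113,0));print(t);plan(t[0],t[1],37.5,g[2])
E
```

```text
(np.float64(660.5), np.float64(-6.8), np.float64(0.019))
[723.7  89.4  22. ]
[ 727.3 -100.5   22. ]
[593.3 106.9  22. ]
[ 597.7 -123.    22. ]
[572.4 104.5   0. ]
t 31.07 tcp [539.1  98.4  61.9] F [1.1 3.6 0.1] turn [0.0035 0.0047 0.0189] shift cm [-3.342  0.478  2.46 ]
```

>>> drive_tool --commands '[[[0, 0, 0.01], [-0.8, 0.5, 1], 1], [[0, 0, 0.02], [-1.8, 0.7, 2], 1], [[0, 0, 0.02], [-2.6, 0.7, 2.3], 1], [[0, 0, 0.02], [-3.0, 0.7, 2.3], 1], [[0, 0, 0.02], [-3.2, 0.7, 2.3], 1], [[0, 0, 0.02], [-3.27, 0.7, 2.3], 1], [[0, 0, 0.02], [-3.34, 0.7, 2.3], 1], [[0, 0, 0.02], [-3.41, 0.7, 2.3], 1], [[0, 0, 0.02], [-3.48, 0.7, 2.3], 1], [[0, 0, 0.02], [-3.55, 0.7, 2.3], 1], [[0, 0, 0.02], [-3.62, 0.7, 2.3], 1], [[0, 0, 0.02], [-3.69, 0.7, 2.3], 1]]'

```text
t: 32.07
tcp_pos: [574.5, 100.2, 38.1]
ee_rot: [-0.008, 1.0, 0.0, 0.0]
force: [-0.1, -0.6, 0.5]
grip_width: 0.2
```

>>> drive_tool --commands '[[[0, 0, 0], [-0.07, 0, 0], 1], [[0, 0, 0], [-0.14, 0, 0], 1], [[0, 0, 0], [-0.21, 0, 0], 1], [[0, 0, 0], [-0.28, 0, 0], 1], [[0, 0, 0], [-0.35, 0, -0.05], 1], [[0, 0, 0], [-0.42, 0, -0.1], 1]]'

```text
t: 32.57
tcp_pos: [578.8, 100.2, 39.0]
ee_rot: [-0.008, 1.0, 0.0, -0.0]
force: [0.3, 0.2, -0.6]
grip_width: -0.1
```

>>> drive_tool --commands '[[[0, 0, 0], [-0.04, 0.15, 0], 1], [[0, 0, 0], [-0.09, 0.3, 0], 1], [[0, 0, 0], [-0.15, 0.4, 0], 1], [[0, 0, 0], [-0.21, 0.4, 0], 1], [[0, 0, 0], [-0.28, 0.4, -0.05], 1], [[0, 0, 0], [-0.35, 0.4, -0.1], 1], [[0, 0, 0], [-0.42, 0.4, -0.15], 1]]'

```text
t: 33.15
tcp_pos: [582.5, 104.2, 40.4]
ee_rot: [-0.008, 1.0, -0.0, -0.001]
force: [-0.6, 0.3, -1.9]
grip_width: -0.3
```

>>> drive_tool --commands '[[[0, 0, 0], [-0.06, 0.01, -0.05], 1], [[0, 0, 0], [-0.12, 0.03, -0.05], 1], [[0, 0, 0], [-0.19, 0.05, -0.05], 1], [[0, 0, 0], [-0.26, 0.07, -0.05], 1], [[0, 0, 0], [-0.33, 0.1, -0.05], 1]]'

```text
t: 33.57
tcp_pos: [582.7, 104.4, 40.5]
ee_rot: [-0.008, 1.0, -0.001, -0.004]
force: [-9.4, -3.2, 4.9]
grip_width: -0.1
```

>>> drive_tool --commands '[[[0, 0, 0], [-0.07, 0.02, -0.05], 1], [[0, 0, 0.003], [-0.14, 0.05, -0.05], 1], [[0, 0, 0.006], [-0.22, 0.08, -0.05], 1], [[0, 0, 0.01], [-0.3, 0.11, -0.05], 1], [[0, 0, 0.013], [-0.38, 0.14, -0.05], 1], [[0, 0, 0.016], [-0.45, 0.17, -0.05], 1]]'

```text
t: 34.07
tcp_pos: [583.4, 105.0, 40.4]
ee_rot: [0.0, 1.0, -0.002, -0.009]
force: [-15.9, -6.2, 9.0]
grip_width: 0.4
```

>>> drive_tool --commands '[[[0, 0, 0.003], [-0.06, 0.02, 0], 1], [[0, 0, 0.006], [-0.12, 0.05, 0], 1], [[0, 0, 0.009], [-0.18, 0.07, 0], 1], [[0, 0, 0.012], [-0.24, 0.09, 0], 1]]'

```text
t: 34.4
tcp_pos: [585.4, 106.0, 40.4]
ee_rot: [0.006, 1.0, -0.002, -0.009]
force: [-16.9, -5.8, 8.6]
grip_width: 0.4
```

>>> drive_tool --commands '[[[0, 0, 0.002], [-0.03, 0.02, -0.05], 1], [[0, 0, 0.004], [-0.07, 0.04, -0.1], 1], [[0, 0, 0.006], [-0.11, 0.06, -0.1], 1], [[0, 0, 0.008], [-0.15, 0.08, -0.1], 1]]'

```text
t: 34.73
tcp_pos: [587.9, 107.3, 40.7]
ee_rot: [0.01, 1.0, -0.002, -0.008]
force: [-13.7, -4.1, 3.8]
grip_width: 0.1
```

>>> drive_tool --commands '[[[0, 0, 0.002], [-0.05, 0.02, 0], 1], [[0, 0, 0.004], [-0.1, 0.04, 0], 1], [[0, 0, 0.006], [-0.15, 0.06, 0], 1]]'

```text
t: 34.98
tcp_pos: [589.1, 107.9, 40.7]
ee_rot: [0.013, 1.0, -0.002, -0.008]
force: [-13.4, -3.3, 3.7]
grip_width: -0.4
```

>>> drive_tool --commands '[[[0, 0, 0.002], [-0.04, 0.02, 0], 1], [[0, 0, 0.003], [-0.08, 0.03, 0], 1], [[0, 0, 0.005], [-0.12, 0.04, 0], 1]]'

```text
t: 35.23
tcp_pos: [589.6, 108.2, 40.6]
ee_rot: [0.016, 1.0, -0.002, -0.009]
force: [-15.1, -3.1, 4.3]
grip_width: 0.3
```

>>> drive_tool --commands '[[[0, 0, 0.002], [-0.04, 0.02, 0], 1], [[0, 0, 0.003], [-0.08, 0.03, 0], 1]]'

```text
t: 35.4
tcp_pos: [589.6, 108.3, 40.6]
ee_rot: [0.017, 1.0, -0.002, -0.01]
force: [-16.8, -3.5, 5.6]
grip_width: 0.0
```

>>> drive_tool --commands '[[[0, 0, 0], [-0.03, 0, 0], 1], [[0, 0, 0], [-0.06, 0, 0], 1]]'

```text
t: 35.57
tcp_pos: [589.7, 108.3, 40.5]
ee_rot: [0.017, 1.0, -0.002, -0.011]
force: [-18.3, -2.9, 7.6]
grip_width: 0.2
```

>>> drive_tool --commands '[[[0, 0, 0], [0.1, 0, 0], 1], [[0, 0, 0], [0.4, 0, 0], 1], [[0, 0, 0], [1.0, 0, 0], 1], [[0, 0, 0.0], [2.5, 0, 0], 1], [[0, 0, 0.0], [4, 0, -1], 1], [[0, 0, 0.0], [4, -2, -2], 1], [[0, 0, 0.0], [4, -5, -2], 1], [[0, 0, 0.0], [4, -8.5, -2], 1], [[0, 0, 0.0], [4, -12, -2], 1], [[0, 0, 0.0], [4, -15.5, -2], 1], [[0, 0, 0.0], [4, -19, -2], 1], [[0, 0, 0.0], [4, -22, -2], 1]]'

```text
t: 36.57
tcp_pos: [552.2, -110.8, 63.3]
ee_rot: [0.018, 1.0, -0.0, 0.002]
force: [0.4, 0.6, 0.3]
grip_width: -0.1
```

```bash
python3 - <<'E'
from h import *
im=r.capture("top")[:,:,::-1].copy(); cv2.imwrite("pics/top8.png",im)
print(r.read_state()["tcp_pos"])
crop("top",260,110,390,205,6,"pics/t8.png",im)
E
```

```text
[ 552.44399989 -115.20214549   63.3329237 ]
```

View pics/t8.png

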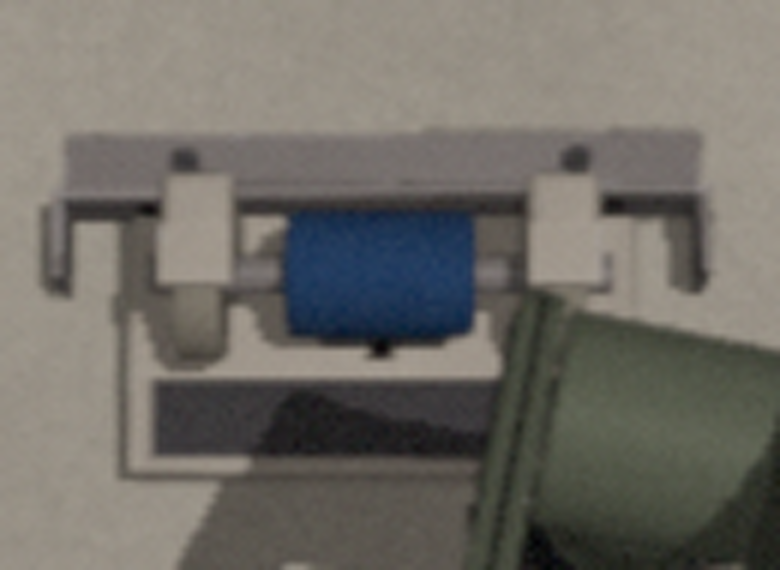

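>>> drive_tool --commands '[[[0, 0, -0.01], [-0.8, -0.3, 1], 1], [[0, 0, -0.02], [-1.6, -0.4, 2], 1], [[0, 0, -0.025], [-2.2, -0.4, 2.4], 1], [[0, 0, -0.025], [-2.4, -0.4, 2.4], 1], [[0, 0, -0.025], [-2.5, -0.4, 2.4], 1], [[0, 0, -0.025], [-2.57, -0.4, 2.4], 1], [[0, 0, -0.025], [-2.64, -0.4, 2.4], 1], [[0, 0, -0.025], [-2.71, -0.4, 2.4], 1], [[0, 0, -0.025], [-2.78, -0.4, 2.4], 1]]'

```text
t: 37.37
tcp_pos: [578.7, -113.2, 38.8]
ee_rot: [0.005, 1.0, 0.0, 0.0]
force: [0.5, 1.1, -0.3]
grip_width: -0.1
```

>>> drive_tool --commands '[[[0, 0, 0], [-0.07, -0.1, 0], 1], [[0, 0, 0], [-0.14, -0.2, 0], 1], [[0, 0, 0], [-0.2, -0.2, 0], 1], [[0, 0, 0], [-0.26, -0.2, 0], 1], [[0, 0, 0], [-0.32, -0.2, 0], 1]]'

```text
t: 37.78
tcp_pos: [581.9, -115.6, 38.5]
ee_rot: [0.005, 1.0, 0.0, 0.0]
force: [-0.4, -0.1, 0.4]
grip_width: 0.6
```

>>> drive_tool --commands '[[[0, 0, 0], [-0.06, -0.15, 0], 1], [[0, 0, 0], [-0.12, -0.3, 0], 1], [[0, 0, 0], [-0.18, -0.3, 0], 1], [[0, 0, 0], [-0.24, -0.3, 0], 1], [[0, 0, 0], [-0.3, -0.3, -0.05], 1], [[0, 0, 0], [-0.36, -0.3, -0.1], 1], [[0, 0, 0], [-0.42, -0.3, -0.15], 1]]'

```text
t: 38.37
tcp_pos: [586.0, -118.5, 40.0]
ee_rot: [0.005, 1.0, 0.0, -0.0]
force: [-1.8, -0.1, -1.4]
grip_width: 0.1
```

>>> drive_tool --commands '[[[0, 0, 0], [-0.06, -0.01, -0.05], 1], [[0, 0, 0], [-0.12, -0.02, -0.05], 1], [[0, 0, 0], [-0.18, -0.03, -0.1], 1], [[0, 0, 0], [-0.24, -0.05, -0.1], 1]]'

```text
t: 38.7
tcp_pos: [586.2, -118.6, 40.3]
ee_rot: [0.005, 1.0, 0.001, -0.003]
force: [-7.1, 0.6, 1.2]
grip_width: 0.1
```

>>> drive_tool --commands '[[[0, 0, 0], [-0.06, -0.02, -0.05], 1], [[0, 0, 0], [-0.12, -0.04, -0.05], 1], [[0, 0, 0], [-0.18, -0.06, -0.1], 1], [[0, 0, -0.003], [-0.24, -0.08, -0.1], 1], [[0, 0, -0.006], [-0.3, -0.1, -0.1], 1]]'

```text
t: 39.12
tcp_pos: [586.5, -118.8, 40.5]
ee_rot: [0.002, 1.0, 0.002, -0.006]
force: [-11.2, 3.4, 1.9]
grip_width: -0.5
```

>>> drive_tool --commands '[[[0, 0, -0.002], [-0.05, -0.02, 0], 1], [[0, 0, -0.004], [-0.1, -0.04, 0], 1], [[0, 0, -0.006], [-0.15, -0.06, 0], 1], [[0, 0, -0.008], [-0.2, -0.08, 0], 1]]'

```text
t: 39.45
tcp_pos: [586.8, -119.0, 40.4]
ee_rot: [-0.002, 1.0, 0.002, -0.008]
force: [-14.4, 5.1, 5.6]
grip_width: -0.3
```

>>> drive_tool --commands '[[[0, 0, -0.002], [-0.05, -0.02, -0.05], 1], [[0, 0, -0.004], [-0.1, -0.04, -0.05], 1], [[0, 0, -0.006], [-0.15, -0.06, -0.05], 1]]'

```text
t: 39.7
tcp_pos: [588.0, -119.7, 40.5]
ee_rot: [-0.005, 1.0, 0.002, -0.008]
force: [-14.6, 3.8, 2.2]
grip_width: 0.4
```

>>> drive_tool --commands '[[[0, 0, -0.002], [-0.05, -0.02, 0], 1], [[0, 0, -0.004], [-0.1, -0.04, 0], 1], [[0, 0, -0.006], [-0.15, -0.06, 0], 1]]'

```text
t: 39.95
tcp_pos: [588.1, -119.8, 40.4]
ee_rot: [-0.008, 1.0, 0.003, -0.01]
force: [-17.8, 5.4, 5.5]
grip_width: -0.4
```

>>> drive_tool --commands '[[[0, 0, -0.002], [-0.05, -0.02, 0], 1], [[0, 0, -0.004], [-0.1, -0.03, 0], 1]]'

```text
t: 40.12
tcp_pos: [588.1, -119.9, 40.3]
ee_rot: [-0.01, 1.0, 0.003, -0.011]
force: [-19.1, 5.8, 7.1]
grip_width: 0.1
```

>>> drive_tool --commands '[[[0, 0, 0], [0.1, 0, 0], 1], [[0, 0, 0], [0.4, 0, 0], 1], [[0, 0, 0], [1.0, 0, 0], 1], [[0, 0, 0], [2.5, 0, 0], 1], [[0, 0, 0], [3.5, 0, -1], 1], [[0, 0, 0], [3.5, 2, -1], 1], [[0, 0, 0], [3.5, 5, -1], 1], [[0, 0, 0], [3.5, 8.5, -1], 1], [[0, 0, 0], [3.5, 12, -1], 1], [[0, 0, 0], [3.5, 15.5, -1], 1], [[0, 0, 0], [3.5, 19, -1], 1], [[0, 0, 0], [3.5, 22.5, -1], 1]]'

```text
t: 41.12
tcp_pos: [558.9, 103.6, 53.9]
ee_rot: [-0.01, 1.0, 0.0, 0.002]
force: [-0.1, -0.3, 0.4]
grip_width: -0.1
```

```bash
python3 - <<'E'
from h import *
im=r.capture("top")[:,:,::-1].copy(); cv2.imwrite("pics/top9.png",im)
crop("top",260,110,390,205,6,"pics/t9.png",im)
plan(578,105,40,0)
E
```

```text
t 41.17 tcp [559.  109.1  54.1] F [-0.8  4.8 -0.1] turn [0.004  0.0048 0.0226] shift cm [-1.881 -0.458  1.413]
```

View pics/t9.png

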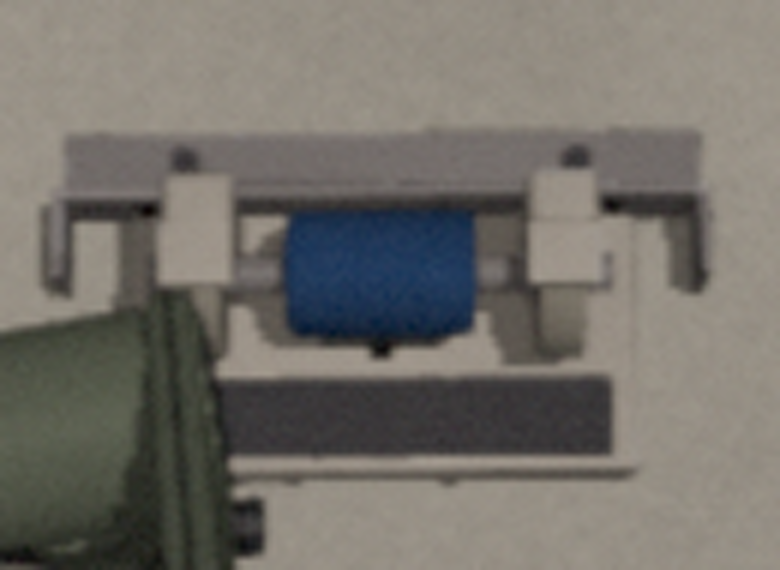

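>>> drive_tool --commands '[[[0, 0, 0.01], [-0.5, 0, 0.7], 1], [[0, 0, 0.02], [-1.2, 0, 1.3], 1], [[0, 0, 0.02], [-1.8, 0, 1.4], 1], [[0, 0, 0.02], [-2.1, 0, 1.4], 1], [[0, 0, 0.02], [-2.2, 0, 1.4], 1], [[0, 0, 0.02], [-2.26, 0, 1.4], 1], [[0, 0, 0.02], [-2.32, 0, 1.4], 1], [[0, 0, 0.02], [-2.38, 0, 1.4], 1], [[0, 0, 0.02], [-2.44, 0, 1.4], 1], [[0, 0, 0.02], [-2.5, 0, 1.4], 1]]'

```text
t: 42.0
tcp_pos: [582.8, 102.3, 38.6]
ee_rot: [-0.0, 1.0, 0.0, 0.0]
force: [0.7, -0.5, -0.3]
grip_width: -0.2
```

>>> drive_tool --commands '[[[0, 0, 0], [-0.06, 0, 0], 1], [[0, 0, 0], [-0.12, 0, 0], 1], [[0, 0, 0], [-0.18, 0, 0], 1], [[0, 0, 0], [-0.24, 0, 0], 1], [[0, 0, 0], [-0.3, 0, 0], 1], [[0, 0, 0], [-0.36, 0, -0.05], 1]]'

```text
t: 42.5
tcp_pos: [586.4, 102.4, 38.9]
ee_rot: [-0.0, 1.0, 0.0, -0.0]
force: [0.2, -0.2, 0.3]
grip_width: -0.0
```

>>> drive_tool --commands '[[[0, 0, 0], [-0.05, 0.15, 0], 1], [[0, 0, 0], [-0.1, 0.3, 0], 1], [[0, 0, 0], [-0.16, 0.4, 0], 1], [[0, 0, 0], [-0.22, 0.4, -0.05], 1], [[0, 0, 0], [-0.28, 0.4, -0.1], 1], [[0, 0, 0], [-0.34, 0.4, -0.15], 1]]'

```text
t: 43.0
tcp_pos: [588.8, 106.4, 40.1]
ee_rot: [-0.0, 1.0, -0.0, -0.001]
force: [-2.5, 0.5, -1.3]
grip_width: -0.1
```

>>> drive_tool --commands '[[[0, 0, 0], [-0.05, 0.01, -0.05], 1], [[0, 0, 0], [-0.1, 0.02, -0.05], 1], [[0, 0, 0], [-0.15, 0.03, -0.1], 1], [[0, 0, 0], [-0.2, 0.04, -0.1], 1], [[0, 0, 0], [-0.25, 0.05, -0.1], 1]]'

```text
t: 43.42
tcp_pos: [589.1, 106.5, 40.4]
ee_rot: [-0.0, 1.0, -0.001, -0.004]
force: [-9.1, 0.4, -0.7]
grip_width: -0.3
```

>>> drive_tool --commands '[[[0, 0, 0], [-0.05, 0.01, -0.05], 1], [[0, 0, 0], [-0.1, 0.02, -0.05], 1], [[0, 0, 0], [-0.15, 0.03, -0.05], 1]]'

```text
t: 43.67
tcp_pos: [589.2, 106.5, 40.5]
ee_rot: [-0.0, 1.0, -0.001, -0.006]
force: [-10.5, -0.5, 0.8]
grip_width: 0.2
```

>>> drive_tool --commands '[[[0, 0, 0], [-0.05, 0.01, 0], 1], [[0, 0, 0], [-0.1, 0.02, 0], 1], [[0, 0, 0], [-0.15, 0.03, 0], 1]]'

```text
t: 43.92
tcp_pos: [589.3, 106.6, 40.4]
ee_rot: [-0.0, 1.0, -0.001, -0.007]
force: [-14.2, -1.7, 2.3]
grip_width: -0.4
```

>>> drive_tool --commands '[[[0, 0, 0], [-0.05, 0.01, 0], 1], [[0, 0, 0], [-0.1, 0.02, 0], 1], [[0, 0, 0], [-0.15, 0.03, 0], 1]]'

```text
t: 44.17
tcp_pos: [589.5, 106.6, 40.3]
ee_rot: [-0.0, 1.0, -0.001, -0.009]
force: [-16.3, -2.3, 4.6]
grip_width: -0.2
```

>>> drive_tool --commands '[[[0, 0, 0], [-0.05, 0.01, 0], 1], [[0, 0, 0], [-0.1, 0.02, 0], 1]]'

```text
t: 44.33
tcp_pos: [589.6, 106.7, 40.2]
ee_rot: [-0.0, 1.0, -0.002, -0.01]
force: [-18.1, -2.1, 5.4]
grip_width: 0.1
```

>>> drive_tool --commands '[[[0, 0, 0], [-0.05, 0, 0], 1], [[0, 0, 0], [-0.08, 0, 0], 1]]'

```text
t: 44.5
tcp_pos: [589.6, 106.7, 40.2]
ee_rot: [0.0, 1.0, -0.002, -0.011]
force: [-19.3, -1.7, 6.7]
grip_width: -0.5
```

>>> drive_tool --commands '[[[0, 0, 0], [0.1, 0, 0], 1], [[0, 0, 0], [0.4, 0, 0], 1], [[0, 0, 0], [1.0, 0, 0], 1], [[0, 0, 0], [2.5, 0, 0], 1], [[0, 0, 0], [3, -1, 0], 1], [[0, 0, 0], [3, -4, 0], 1], [[0, 0, 0], [3, -7.5, 0], 1], [[0, 0, 0], [3, -11, 0], 1], [[0, 0, 0], [3, -14.5, 0], 1], [[0, 0, 0], [3, -18, 0], 1], [[0, 0, 0], [3, -21, 0], 1], [[0, 0, 0], [3, -22.5, 0], 1]]'

```text
t: 45.5
tcp_pos: [569.9, -121.5, 42.8]
ee_rot: [0.001, 1.0, -0.001, 0.002]
force: [0.2, 0.8, 0.3]
grip_width: -0.3
```

>>> drive_tool --commands '[[[0, 0, 0], [-0.4, 0, 0], 1], [[0, 0, 0], [-0.9, 0, 0.1], 1], [[0, 0, 0], [-1.3, 0, 0.2], 1], [[0, 0, 0], [-1.5, 0, 0.2], 1], [[0, 0, 0], [-1.56, 0, 0.2], 1], [[0, 0, 0], [-1.62, 0, 0.2], 1], [[0, 0, 0], [-1.68, 0, 0.2], 1]]'

```text
t: 46.08
tcp_pos: [585.5, -116.2, 39.9]
ee_rot: [-0.001, 1.0, 0.0, -0.0]
force: [0.6, -0.1, -0.4]
grip_width: 0.3
```

>>> drive_tool --commands '[[[0, 0, 0], [-0.05, -0.15, 0], 1], [[0, 0, 0], [-0.1, -0.3, 0], 1], [[0, 0, 0], [-0.15, -0.3, 0], 1], [[0, 0, 0], [-0.2, -0.3, 0], 1], [[0, 0, 0], [-0.25, -0.3, 0], 1], [[0, 0, 0], [-0.3, -0.3, -0.05], 1], [[0, 0, 0], [-0.35, -0.3, -0.1], 1]]'

```text
t: 46.67
tcp_pos: [587.7, -120.0, 40.4]
ee_rot: [-0.0, 1.0, 0.0, -0.002]
force: [-3.4, -0.4, -3.1]
grip_width: 0.2
```

>>> drive_tool --commands '[[[0, 0, 0], [-0.05, -0.01, -0.05], 1], [[0, 0, 0], [-0.1, -0.02, -0.05], 1], [[0, 0, 0], [-0.15, -0.03, -0.1], 1], [[0, 0, 0], [-0.2, -0.04, -0.1], 1], [[0, 0, 0], [-0.25, -0.05, -0.1], 1]]'

```text
t: 47.08
tcp_pos: [587.9, -120.0, 40.7]
ee_rot: [-0.0, 1.0, 0.001, -0.004]
force: [-9.1, -0.9, -0.6]
grip_width: 0.3
```

>>> drive_tool --commands '[[[0, 0, 0], [-0.05, -0.01, 0], 1], [[0, 0, 0], [-0.1, -0.02, 0], 1], [[0, 0, 0], [-0.15, -0.03, 0], 1]]'

```text
t: 47.33
tcp_pos: [588.0, -120.0, 40.6]
ee_rot: [-0.0, 1.0, 0.001, -0.006]
force: [-11.9, 0.2, 1.9]
grip_width: -0.1
```

>>> drive_tool --commands '[[[0, 0, 0], [-0.05, -0.01, 0], 1], [[0, 0, 0], [-0.1, -0.02, 0], 1], [[0, 0, 0], [-0.15, -0.03, 0], 1]]'

```text
t: 47.58
tcp_pos: [588.0, -120.0, 40.5]
ee_rot: [-0.0, 1.0, 0.001, -0.008]
force: [-15.4, 0.9, 4.1]
grip_width: 0.1
```

>>> drive_tool --commands '[[[0, 0, 0], [-0.05, -0.01, 0], 1], [[0, 0, 0], [-0.1, -0.02, 0], 1], [[0, 0, 0], [-0.15, -0.03, 0], 1]]'

```text
t: 47.83
tcp_pos: [588.1, -120.1, 40.5]
ee_rot: [-0.0, 1.0, 0.002, -0.009]
force: [-18.6, 1.2, 7.0]
grip_width: 0.1
```

>>> drive_tool --commands '[[[0, 0, 0], [-0.05, 0, 0], 1], [[0, 0, 0], [-0.1, 0, 0], 1]]'

```text
t: 48.0
tcp_pos: [588.1, -120.1, 40.5]
ee_rot: [-0.0, 1.0, 0.002, -0.01]
force: [-21.4, 0.7, 7.8]
grip_width: -0.0
```

>>> drive_tool --commands '[[[0, 0, 0], [0.1, 0, 0], 1], [[0, 0, 0], [0.4, 0, 0], 1], [[0, 0, 0], [1.5, 0, 0], 1], [[0, 0, 0], [4, 0, 0], 1], [[0, 0, 0], [7, 0, -2], 1], [[0, 0, 0], [10, 0, -5], 1], [[0, 0, 0], [13, 0, -8], 1], [[0, 0, 0], [16, 0, -11], 1], [[0, 0, 0], [18, 0, -13], 1], [[0, 0, 0], [19, 0, -14], 1], [[0, 0, 0], [19, 0, -14], 1], [[0, 0, 0], [19, 0, -14], 1]]'

```text
t: 49.0
tcp_pos: [408.2, -121.7, 183.0]
ee_rot: [0.0, 1.0, -0.001, 0.002]
force: [-0.5, -0.4, -0.4]
grip_width: 0.1
```

```bash
python3 - <<'E'
from h import *
st=r.read_state();print(st["tcp_pos"],st["force"])
im=r.capture("scene")[:,:,::-1].copy();
wi=r.capture("wrist")[:,:,::-1].copy()
ti=r.capture("top")[:,:,::-1].copy(); cv2.imwrite("pics/topF.png",ti);cv2.imwrite("pics/sceneF.png",im)
crop("scene",290,160,420,280,5,"pics/sF.png",im)
cv2.imwrite("pics/wF.png",wi)
E
```

```text
[ 408.18766003 -121.73539559  183.02750086] [-0.46244634 -0.37592841 -0.3804596 ]
```

View pics/sF.png

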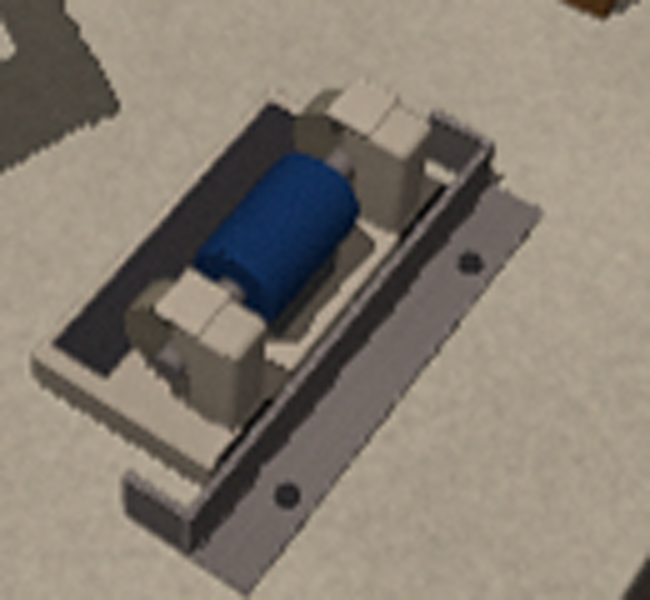

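View pics/wF.png

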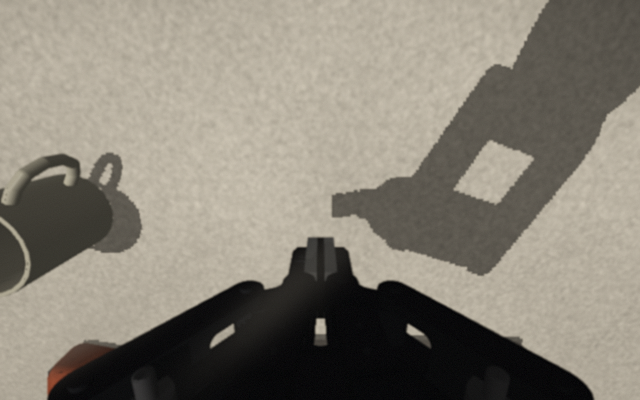

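View pics/topF.png

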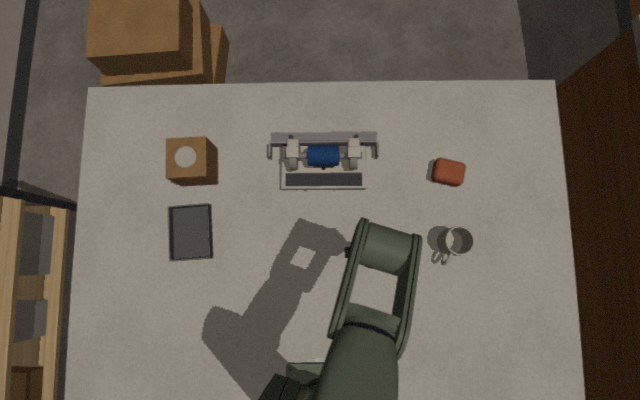

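```bash
python3 - <<'E'
from h import *
overlay("top",cv2.imread("pics/topF.png"),(666,-6.8,-.004),(731,-9.2,0),260,110,6,"pics/oF.png",390,205)
E
```

```text
(no output)
```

View pics/oF.png

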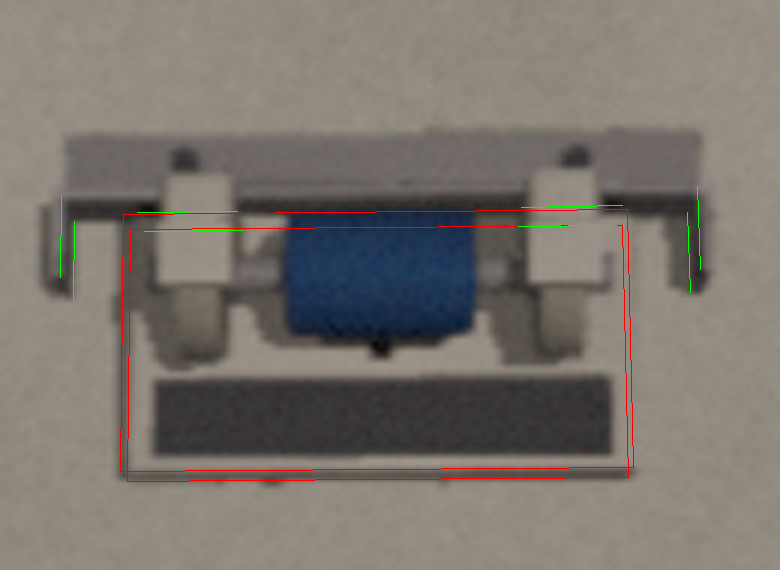

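```bash
python3 -c "
from workcell import r
print(r.hand_in())"
```

```text
the job is handed in; nothing more can be done
None
```

The grinder is back against the stop, with its back edge resting on both rubber pads and between the ears, as far as my checks show. I handed the job in at about 49 s of the 72 s allowed.

- **Walking:** I pushed the front corners in turn (left, right, left, right, left, right). The largest swing I saw was about 9° out of square. Readings while walking were about 12–18 N horizontally.
- **Pressing home:** Both corners stopped dead in the final presses while the force rose, to about 19 N on the left and 21 N on the right (about 23 N on the right with the vertical part included). I could only read the force at the end of each move, so I did not see the peaks in between; no reading passed 25 N.
- **Final checks:** The scene and top pictures show the tray flush on both pads, about 2 mm off centre along the stop. The tissue box, mug, stone and slab tray look unmoved, and the arm is clear.
- **Disagreement:** The tool stopped about 1.5 mm further forward on the left than on the right. The pads in the picture are level to within about 1 mm. I took the difference as calibration error or a slight turn of the stop, because both sides were rigid.

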